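# Pass a storage case under the height-limit bar

### The arm

A 7-joint arm with a two-finger parallel gripper is mounted at the origin on the work surface. World frame = base frame: x ahead of the robot, y to its left, z up, the work surface at z = 0. Lengths are in m, angles in rad, forces in N, time in s.
With the tool pointing down it reaches from about 0.425 to 0.95 m from the base axis. Payload 4.7 kg.
Tool frame: the origin (TCP) lies at the very end of the fingers, on their centre line; the grasp point (between the pads) lies 19 mm behind it (bot.hold_point_z is the z of the grasp point in the tool frame, in m); z points along the fingers, y is the direction in which the jaws open and shut (so a half turn about z gives the same grasp; the last joint's range is limited). The gripper opens to 85 mm and grips with 20 to 120 N. Pads are 22 mm wide; open, the fingers measure 114 mm over their backs; the gripper's body (76 mm by 85 mm) begins 54 mm behind the grasp point. The pads swing forward as they close: fully open they stand 13 mm farther back than shut.
Start: joints at [-1.342, 0.469, -0.049, 1.532, 0.024, 1.141, -0.082], TCP at [0.172, 0.653, 0.197] pointing down, gripper open.
Joint ranges: [-2.59, 2.59], [-0.33, 1.99], [-1.39, 1.29], [0.1, 2.45], [-1.04, 4.18], [0.21, 1.99], [-2.66, 2.66]. Speed limits (rad/s): [2.57, 2.57, 3.14, 3.14, 3.14, 3.14, 3.14].

### API

Orientations are given as a unit quaternion [w, x, y, z].
In Python, from cell import bot gives the robot as it stands. The module is installed in compiled form; this text tells all that it offers.
- The arm moves only by the shell command python3 -m handwheel 'ROWS'. ROWS is JSON, one flat list of numbers, 5 for each row, row after row: the opening in per cent of the stroke, from 0 (shut) to 100 (fully open), then the shift along the tool's x, y, z in cm, then the turn about the tool's z in rad. In form: [fingers, x, y, z, twist, fingers, x, y, z, twist, ...]. A call has 1 to 12 rows; each row is the pose to reach, as a shift and turn from the pose commanded when the call began, along the tool's axes at that moment; what a row does not reach only later rows make up. A row lasts 1/10 s, in which the tool goes at most 50 mm and 8.59 degrees, less where a joint would pass 70% of its speed; a pose out of reach is approached as far as the arm can. A call with a gripper value outside its range is refused whole. The fingers move at their own pace and stop on an object; the grip force is fixed at half the most. Time passes only in rows, so rows that repeat a pose let the fingers close. It gives the time, the measured TCP pose, the force and the opening at its end, in the units of the state.
- bot.read_state(): the state, without advancing time (a new reading comes with each control period).
- bot.snapshot(name): name is "scene" or "top"; returns a dict with "img" (400x640x3 uint8, red, green, blue), "fx", "fy", "cx", "cy" (pixels), "pose" (4x4, takes a point from camera to world coordinates). Camera axes: x right, y up, looking along -z (the intrinsics and any distortion apply to the point x, -y, -z); pixel columns grow to the right and rows downward; lengths in m; the calibration is good to about 2 mm. A picture is of the moment at which its call begins. There is no depth.
- bot.job_done(): hands the job in, once; it reports no verdict.
Trained networks look in the newest picture that a camera, given by its name, has taken for a name from the list of things; names that differ only in an ending like _2 or _b are one class to them, and where a whole thing is asked for, a point or a joint stands for the part that bears it (a point fixed in the world has none). Each returns a list of dicts, best first, with "score" (0 to 1); they miss things now and then, are a little off and sometimes report something else, mostly with a low value. They report only what shows in the picture. A call takes as long as a camera call. They do not tell look-alikes from the thing itself.
- bot.search_frame(camera, query): "centre" ([column, row] in pixels, amid what is visible of it).
- bot.masks_of(camera, query): "pixels" (400x640 bool, what is visible of it) and "centre" ([column, row] in pixels, amid what is visible of it).
The state is a dict: "clock": time; "qpos": joint angles; "qd": joint speeds; "joint_efforts": joint torques, N m; "eef_pos": TCP position; "ee_rot": TCP orientation; "force": force on the tool from outside, world axes, zero at the start; "moment": the same for the moment, N m; "gripper_width": finger opening in m.
Only numpy, scipy, OpenCV 4.12 (cv2) and the standard library are available. Lean on these libraries where they do the work, as an engineer would, in place of code of your own. Each camera call takes 0.05 s, during which the arm holds its last target.

### The job

Check that the closed green storage case clears the height limit of the packing bench: set it down flat and lengthwise in the guide lane, wholly in front of the yellow bridge bar, then push it along the lane under the bar until its leading end is fully home against the red end stop, which is clamped at a setting you have to feel for. Finish by pressing it on the stop with a steady 10 N or so, over and above what it takes to slide it, for a second (never more than 18 N, and no hard rubbing against the bar), then let go and leave it there. Do not lift it over the bar, and leave the bottle, the tape roll and the carton where they are.

Things in the scene. Friction and masses are not known exactly. Their poses are not given: they have to be found in the camera images.
- case_center (a point): Centre (half-way up, 30 mm above its underside) of the loose closed storage case: green with a flat grey lid, a plain block 130 mm long (its x axis), 62 mm wide (y) and 60 mm high (z). Mass 0.35 to 0.7 kg. Either end may lead; at the start its x axis points within 45 degrees of the lane's direction. Sliding it on the bench takes 1 to 5 N, differing from run to run; this drag comes on top of whatever reaches the stop.
- gauge: The height gauge, screwed to the bench. Origin on the bench surface (the lane's floor), on the lane's centre line, straight below the bridge bar. x: along the lane, the way the case is pushed (roughly the robot's left); z up. Two aluminium fences 14 mm high and 6 mm thick run from x = -150 to +85 mm, their inner faces 68 mm apart; flared lead-ins widen the mouth from x = -150 to -190 mm. Two 16 mm posts 82 mm high stand at x = 0, y = +-75 mm.
- bridge: The fixed yellow round bar across the lane, 14 mm in diameter, 170 mm long (along y). Origin at its middle, on its axis, 70 mm above the bench: 63 mm free below it, its top at 77 mm.
- end_stop: The end stop's fixed dark rail; it carries a grey clamped carriage with a red plate (62 mm wide, 43 high). Origin in the lane, 30 mm past the bar's axis; x along the lane. The plate's face rests 0 to 45 mm past this origin: a setting that differs from run to run and is not measured. It gives 3 mm against a spring of under 0.6 N, too weak to push the case back, then is hard: home.
- bottle: Bystander: blue bottle standing on the bench, 54 mm in diameter, 130 mm high; origin under its centre.
- tape: Bystander: amber roll of tape lying flat, 90 mm in diameter, 30 mm high; origin under its centre.
- carton: Bystander: brown carton 100 x 80 x 50 mm high; origin under its centre.
- case: The same case; its origin is the centre of its underside. When it is home against the stop, 45 to 90 mm of it still stick out in front of the bar, so that its rear end can be pushed from in front of the bar.
Things that resemble listed ones, but are neither listed nor needed, are in the scene too. Of the things that look like the case, take the one that is farthest from the robot's base at the start.

How it is judged:
On the way, in this order (a step that is already met when the one before it is completed fails the run):
1. the case stands flat and lengthwise in the lane, its leading end still in front of the bar (x of case_center in the frame of gauge between -0.175 and -0.072 m and y of case_center in the frame of gauge between -0.006 and 0.006 m and z of case_center in the frame of gauge between 0.026 and 0.034 m and angle between the x axis of case_center and the x axis of gauge, either way round below 0.08 rad), for 0.2 s.
2. the case, home in the lane under the bar, is pressed against the end stop with a steady push (5 to 18 N on the stop) (x of case_center in the frame of gauge between -0.038 and 0.018 m and y of case_center in the frame of gauge between -0.006 and 0.006 m and z of case_center in the frame of gauge between 0.026 and 0.034 m and angle between the x axis of case_center and the x axis of gauge, either way round below 0.08 rad and contact force between case and end_stop above 5 N), for 0.5 s.
At the end, for the whole second after the job is handed in: The case rests flat in the lane under the bar, its leading end still touching the end stop's plate (over 0.1 N from the plate's light spring, so within 3 mm of home) and 27 to 83 mm beyond the bar's axis, its centre within 6 mm of the lane's centre line and square to it within 0.08 rad, at rest (x of case_center in the frame of gauge between -0.038 and 0.018 m and y of case_center in the frame of gauge between -0.006 and 0.006 m and z of case_center in the frame of gauge between 0.026 and 0.034 m and angle between the x axis of case_center and the x axis of gauge, either way round below 0.08 rad and contact force between case and end_stop above 0.1 N and linear speed of case below 0.01 m/s).
It fails at once if the case was pressed on the end stop with more than 18 N (contact force between case and end_stop above 18 N).
It fails at once if the case was forced against the bridge bar with more than 8 N (contact force between case and bridge above 8 N).
It fails at once if the case was lifted into or over the bar (x of case_center in the frame of gauge between -0.06 and 0.3 m and y of case_center in the frame of gauge between -0.1 and 0.1 m and z of case_center in the frame of gauge above 0.045 m).
It fails at once if the bottle, the tape roll or the carton was shifted by more than 20 mm (distance of any of bottle, tape, carton from where it was at the start of the episode above 0.02 m).
It also fails if it takes over 69 s, if anything falls off the work surface, if the arm or the gripper's body presses on something with over 40 N, if the wrist force passes 120 N, or if a joint passes its speed limit or range.

## Working session

There is one attempt and no reset: what is moved stays moved. The work goes in short steps, Python scripts to look and compute and a shell command to move; the robot and the scene stay as the last step left them, time stands still between calls to the robot, and variables do not carry over. Pictures are saved under pics/ and viewed, and the job is handed in when it is done.

```bash
mkdir -p pics; ls; python3 - <<'E'
from cell import bot
import cv2,json
s=bot.read_state();print(s)
for n in("scene","top"):
    r=bot.snapshot(n);cv2.imwrite(f"pics/{n}0.png",r["img"][:,:,::-1])
    print(n,{k:r[k] for k in r if k!="img"})
    for q in("case","gauge","bridge","end_stop","bottle","tape","carton"):
        print(q,[(round(d["score"],2),[round(float(x)) for x in d["centre"]]) for d in bot.search_frame(n,q)])
print(bot.hold_point_z,bot.read_state()["clock"])
E
```

```text
pics
{'clock': 0.0, 'qpos': array([-1.34192418,  0.46942783, -0.0486007 ,  1.53370691,  0.02409864,
        1.14100706, -0.08231993]), 'qd': array([ 8.29774233e-04, -9.16790876e-04,  5.08913756e-04, -1.56325352e-03,
       -8.34041839e-05,  1.15878824e-03, -1.47112242e-03]), 'joint_efforts': array([ 2.96556836e-04, -5.10305393e+01, -4.68503125e-02, -2.37714583e+01,
        1.07044962e-02,  7.65985722e-03,  6.37828190e-07]), 'eef_pos': array([0.17189594, 0.65206157, 0.19606518]), 'ee_rot': array([-9.16264881e-05,  1.28521270e-01,  9.91706267e-01, -9.77474525e-04]), 'force': array([0.13868674, 1.11673264, 0.59904456]), 'moment': array([ 0.00377718, -0.0130835 , -0.01001244]), 'gripper_width': 0.08526824394049903}
scene {'fx': 440.8512497296944, 'fy': 440.8512497296944, 'cx': 314.5578781170542, 'cy': 203.4354268467187, 'pose': array([[ 0.32909518, -0.74538082,  0.5797446 ,  1.25405572],
       [ 0.94423496,  0.25273066, -0.21106291, -0.20735987],
       [ 0.01080301,  0.6168749 ,  0.78698707,  1.02222246],
       [ 0.        ,  0.        ,  0.        ,  1.        ]])}
case [(0.94, [260,
[... 165 characters left out ...]
.71, [329, 286])]
tape [(0.86, [251, 299])]
carton [(0.74, [417, 171])]
top {'fx': 413.45434766035646, 'fy': 413.45434766035646, 'cx': 315.62546453326627, 'cy': 202.53549726937516, 'pose': array([[ 0.04507967,  0.97795971, -0.20386915,  0.34417225],
       [-0.99896901,  0.04522536, -0.00394669,  0.0288503 ],
       [ 0.00536035,  0.20383688,  0.97899019,  1.24071653],
       [ 0.        ,  0.        ,  0.        ,  1.        ]])}
case [(0.81, [342, 278]), (0.8, [421, 285]), (0.78, [260, 280]), (0.61, [412, 228])]
gauge [(0.64, [288, 205])]
bridge [(0.55, [284, 202])]
end_stop []
bottle [(0.86, [327, 140]), (0.72, [411, 225])]
tape [(0.73, [292, 202])]
carton [(0.96, [190, 228])]
-0.0187 0.8
```

View pics/scene0.png

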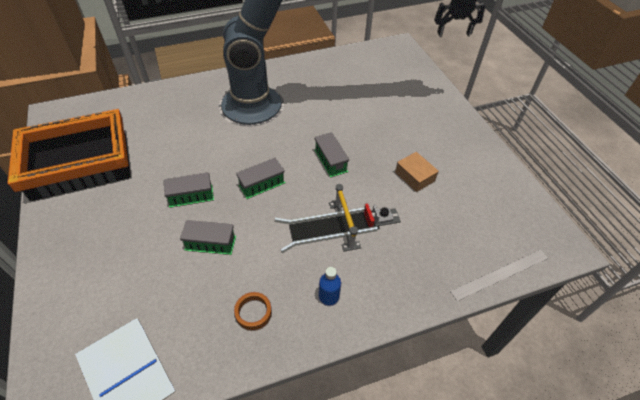

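View pics/top0.png

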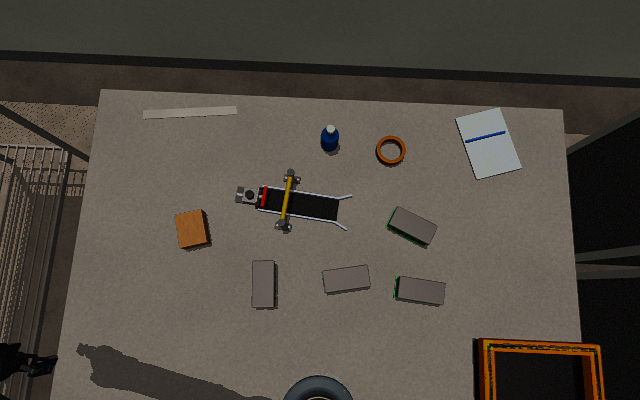

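```bash
cat > h.py <<'E'
import numpy as np,cv2
from cell import bot
def proj(r,P):
    T=np.linalg.inv(r["pose"]);p=np.atleast_2d(P)@T[:3,:3].T+T[:3,3]
    return np.c_[r["cx"]+r["fx"]*p[:,0]/-p[:,2], r["cy"]-r["fy"]*p[:,1]/-p[:,2]]
def ray(r,uv):
    d=np.array([(uv[0]-r["cx"])/r["fx"],-(uv[1]-r["cy"])/r["fy"],-1.]);d=r["pose"][:3,:3]@d
    return r["pose"][:3,3],d/np.linalg.norm(d)
def onz(r,uv,z):
    o,d=ray(r,uv);return o+d*(z-o[2])/d[2]
def tri(rs,uvs):
    A=np.zeros((3,3));b=np.zeros(3)
    for r,uv in zip(rs,uvs):
        o,d=ray(r,uv);M=np.eye(3)-np.outer(d,d);A+=M;b+=M@o
    return np.linalg.solve(A,b)
def crop(r,name,c0,r0,w,h,s):
    im=r["img"][r0:r0+h,c0:c0+w,::-1];cv2.imwrite(name,cv2.resize(im,None,fx=s,fy=s,interpolation=cv2.INTER_CUBIC))
E
python3 - <<'E'
from h import *
import pickle
R={}
for n in("scene","top"):
    r=bot.snapshot(n);R[n]=r
    r["m"]={q:[(d["score"],d["centre"],d["pixels"]) for d in bot.masks_of(n,q)] for q in("case","gauge")}
pickle.dump(R,open("R.pkl","wb"))
s,t=R["scene"],R["top"]
crop(s,"pics/sc.png",160,170,260,100,3)
crop(t,"pics/tc.png",220,155,230,100,3)
for a,b in [((207,236),(412,226)),((260,179),(346,279)),((188,190),(420,290)),((332,154),(263,284)),((329,286),(329,140))]:
    p=tri([s,t],[a,b]);print(a,b,p.round(3),np.hypot(*p[:2]).round(3))
for n in R:
  for q in R[n]["m"]:
    print(n,q,[(round(m[0],2),np.round(m[1]),m[2].sum()) for m in R[n]["m"][q]])
print(bot.read_state()["clock"])
E
```

```text
(207, 236) (412, 226) [ 0.538 -0.253  0.034] 0.595
(260, 179) (346, 279) [ 0.376 -0.064  0.022] 0.381
(188, 190) (420, 290) [ 0.354 -0.276  0.027] 0.449
(332, 154) (263, 284) [0.351 0.176 0.026] 0.392
(329, 286) (329, 140) [0.789 0.002 0.046] 0.789
scene case [(0.71, array([186., 186.]), np.int64(1358)), (0.69, array([259., 177.]), np.int64(1297)), (0.59, array([331., 152.]), np.int64(998))]
scene gauge [(0.79, array([340., 222.]), np.int64(3200))]
top case [(0.66, array([421., 288.]), np.int64(1127)), (0.6, array([347., 277.]), np.int64(1000)), (0.6, array([260., 281.]), np.int64(1100)), (0.55, array([412., 228.]), np.int64(1234))]
top gauge [(0.58, array([293., 202.]), np.int64(3076))]
1.1
```

View pics/sc.png

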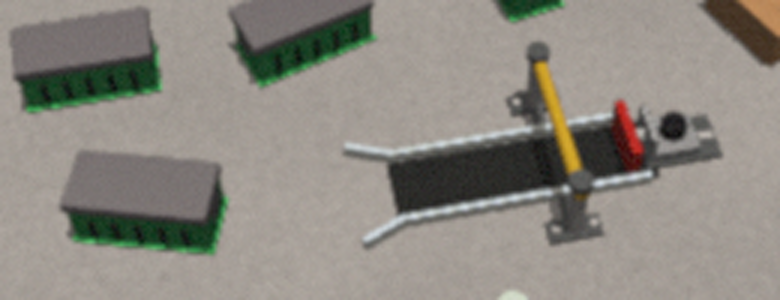

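View pics/tc.png

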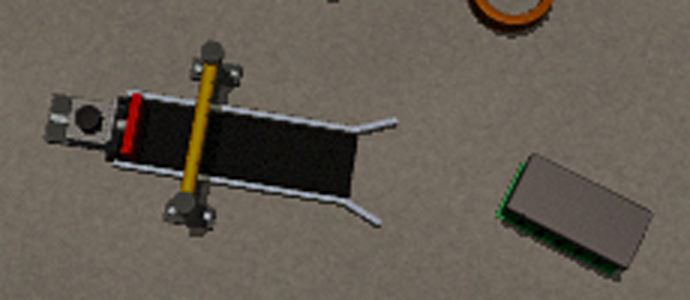

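```bash
cat > fit.py <<'E'
from h import *
import pickle
from scipy.optimize import least_squares
R=pickle.load(open("R.pkl","rb"));s,t=R["scene"],R["top"]
f=lambda L,c0,r0:[((a+.5)/3-.5+c0,(b+.5)/3-.5+r0) for a,b in L]
S=f([(80,152),(219,165),(209,222),(63,208)],160,170);T=f([(533,153),(652,213),(625,268),(507,210)],220,155)
# order world: find triangulations
# scene corner order vs top: match by min residual
for k in range(4):
    P=[tri([s,t],[S[i],T[(i+k)%4]]) for i in range(4)]
    e=max(np.abs(proj(t,p)[0]-T[(i+k)%4]).max() for i,p in enumerate(P));print(k,round(e,2),np.round(P,3).tolist() if e<3 else '')
sx=np.array([1,1,-1,-1])*.065;sy=np.array([1,-1,-1,1])*.031
def box(p,z=.06):
    c,n=np.cos(p[2]),np.sin(p[2]);return np.c_[p[0]+c*sx-n*sy,p[1]+n*sx+c*sy,np.full(4,p[3])]
best=None
from itertools import product
for a,b,in product(range(4),range(4)):
  g=lambda p:np.r_[(proj(s,box(p))-np.roll(S,a,0)).ravel(),(proj(t,box(p))-np.roll(T,b,0)).ravel()]
  for y0 in(1.2,1.9,2.4):
    o=least_squares(g,[.54,-.25,y0,.06])
    if best is None or o.cost<best.cost:best=o
print("case x y yaw ztop",best.x.round(4),"res",best.fun.round(1))
G=np.array([(0,.075,.082),(0,-.075,.082),(-.15,.034,.014),(-.15,-.034,.014),(-.19,.05,.0)])
gs=f([(538,50),(581,180),(393,156),(403,214)],160,170);gt=f([(181,203),(211,48),(346,200),(357,130)],220,155)
for a,b in zip(gs,gt):print("gauge tri",tri([s,t],[a,b]).round(4))
def gp(p):
    c,n=np.cos(p[2]),np.sin(p[2]);q=G[:4];return np.c_[p[0]+c*q[:,0]-n*q[:,1],p[1]+n*q[:,0]+c*q[:,1],q[:,2]]
o=least_squares(lambda p:np.r_[(proj(s,gp(p))-gs).ravel(),(proj(t,gp(p))-gt).ravel()],[.55,.05,1.6])
print("gauge",o.x.round(4),o.fun.round(1))
np.save("fit.npy",[best.x[:3],o.x])
# overlay
def lines(r,c0,r0,w,h,name):
    im=cv2.resize(r["img"][r0:r0+h,c0:c0+w,::-1],None,fx=3,fy=3,interpolation=cv2.INTER_CUBIC)
    m=lambda P:np.round((proj(r,P)-[c0,r0]+.5)*3-.5).astype(np.int32)
    cv2.polylines(im,[m(box(best.x))],True,(0,0,255),1)
    b=best.x.copy();b[3]=0;cv2.polylines(im,[m(box(b))],True,(255,0,255),1)
    c,n=np.cos(o.x[2]),np.sin(o.x[2])
    W=lambda L:np.array([(o.x[0]+c*x-n*y,o.x[1]+n*x+c*y,z) for x,y,z in L])
    for y in(.034,.04,-.034,-.04):cv2.polylines(im,[m(W([(-.15,y,.014),(.085,y,.014)]))],False,(255,0,0),1)
    cv2.polylines(im,[m(W([(0,.085,.07),(0,-.085,.07)]))],False,(0,255,0),1)
    cv2.polylines(im,[m(W([(0,.075,.082),(0,.075,0)]))],False,(0,255,0),1)
    cv2.imwrite(name,im)
lines(s,160,170,260,100,"pics/so.png");lines(t,220,155,230,100,"pics/to.png")
E
python3 fit.py
```

```text
0 23.17 
1 20.94 
2 0.87 [[0.485, -0.295, 0.054], [0.536, -0.181, 0.051], [0.594, -0.204, 0.053], [0.539, -0.32, 0.054]]
3 21.73 
case x y yaw ztop [ 0.5383 -0.2495  1.1417  0.0527] res [ 0.7 -0.3 -0.9  0.  -1.2  0.5 -0.4  0.  -1.3 -0.5 -1.  -0.1 -0.1 -0.1
  0.2  0.6]
gauge tri [0.5238 0.1313 0.079 ]
gauge tri [0.6761 0.1117 0.0832]
gauge tri [ 0.5465 -0.0241  0.0083]
gauge tri [ 0.6169 -0.0342  0.0157]
gauge [0.6004 0.1206 1.448 ] [ 0.1 -0.  -0.1 -0.1 -1.  -0.6  0.1 -0.1  0.8 -0.8  0.3  0.6 -0.9 -1.2
 -1.   0.3]
```

View pics/so.png

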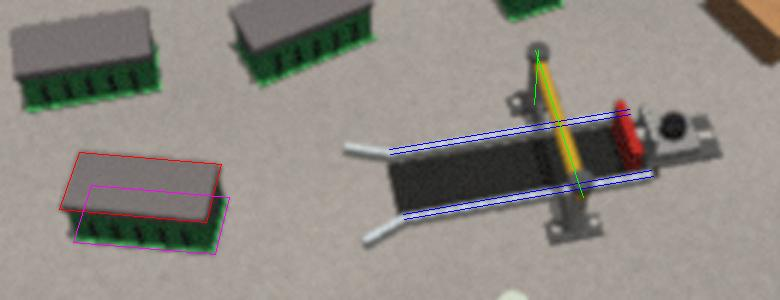

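View pics/to.png

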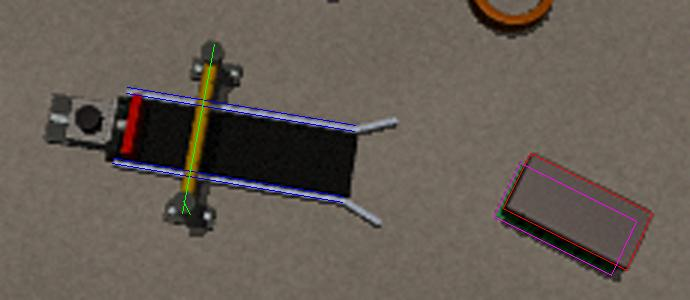

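```bash
cat >> h.py <<'E'
from scipy.spatial.transform import Rotation as Ro
def go(x,y,z,yawy,s=None,n=1):
    """rel rows to reach TCP xyz with tool y axis at world angle yawy (mod pi nearest)"""
    s=s or bot.read_state();q=s["ee_rot"];M=Ro.from_quat([q[1],q[2],q[3],q[0]]).as_matrix()
    a=np.arctan2(M[1,1],M[0,1]);d=M.T@(np.array([x,y,z])-s["eef_pos"])*100
    tw=-(yawy-a);
    print("t",round(s["clock"],2),"tcp",s["eef_pos"].round(4),"tooly",round(np.degrees(a),2),"tilt",M[:2,2].round(4),"-> shift",d.round(2),"twist",((tw+np.pi)%(2*np.pi)-np.pi).round(3),"F",s["force"].round(1),"w",round(s["gripper_width"],4))
    return d,tw
E
python3 - <<'E'
from h import *
go(.5,.25,.25,np.radians(25));go(.538,-.25,.2,1.1417-np.pi/2)
E
```

```text
t 1.1 tcp [0.1721 0.6527 0.1971] tooly 75.23 tilt [-0.      0.0001] -> shift [-41.98 -30.58  -5.29] twist 0.877 F [-0.2  0.  -0.3] w 0.0855
t 1.1 tcp [0.1721 0.6527 0.1971] tooly 75.23 tilt [-0.      0.0001] -> shift [-58.4  -77.96  -0.3 ] twist 1.742 F [-0.2  0.  -0.3] w 0.0855
```

```bash
python3 -m handwheel '[100,-5,-3,-3,0.1,100,-42,-30.6,-5.3,0.88,100,-42,-30.6,-5.3,0.88,100,-42,-30.6,-5.3,0.88,100,-42,-30.6,-5.3,0.88,100,-42,-30.6,-5.3,0.88,100,-42,-30.6,-5.3,0.88,100,-42,-30.6,-5.3,0.88,100,-42,-30.6,-5.3,0.88,100,-42,-30.6,-5.3,0.88,100,-42,-30.6,-5.3,0.88]'; python3 -c "
from h import *
go(.538,-.25,.18,1.1417-np.pi/2)"
```

```text
clock: 2.2
eef_pos: [0.503, 0.245, 0.251]
ee_rot: [0.001, 0.541, 0.841, 0.0]
force: [0.3, 0.1, -0.3]
gripper_width: 0.0854
t 2.2 tcp [0.503 0.245 0.251] tooly 24.46 tilt [ 0.0022 -0.0007] -> shift [-46.49 -17.32   7.14] twist 0.856 F [ 0.3  0.1 -0.3] w 0.0854
```

```bash
python3 -m handwheel '[100,-46.7,-17.2,5,0.87,100,-46.7,-17.2,5,0.87,100,-46.7,-17.2,5,0.87,100,-46.7,-17.2,5,0.87,100,-46.7,-17.2,5,0.87,100,-46.7,-17.2,5,0.87,100,-46.7,-17.2,5,0.87,100,-46.7,-17.2,5,0.87,100,-46.7,-17.2,5,0.87,100,-46.7,-17.2,5,0.87,100,-46.7,-17.2,7,0.87,100,-46.7,-17.2,7,0.87]'; python3 - <<'E'
from h import *
go(.538,-.25,.1,1.1417-np.pi/2)
for n,c in (("scene",(140,140,200,140)),("top",(340,160,150,110))):
    r=bot.snapshot(n);crop(r,f"pics/{n}1.png",*c,4)
E
```

```text
clock: 3.4
eef_pos: [0.538, -0.2471, 0.1778]
ee_rot: [-0.002, 0.844, 0.536, -0.002]
force: [-0.2, 0.7, -0.6]
gripper_width: 0.0851
t 3.4 tcp [ 0.538  -0.2471  0.1778] tooly -25.23 tilt [-0.0046  0.0013] -> shift [-0.26  0.16  7.78] twist -0.011 F [-0.2  0.7 -0.6] w 0.0851
```

View pics/scene1.png

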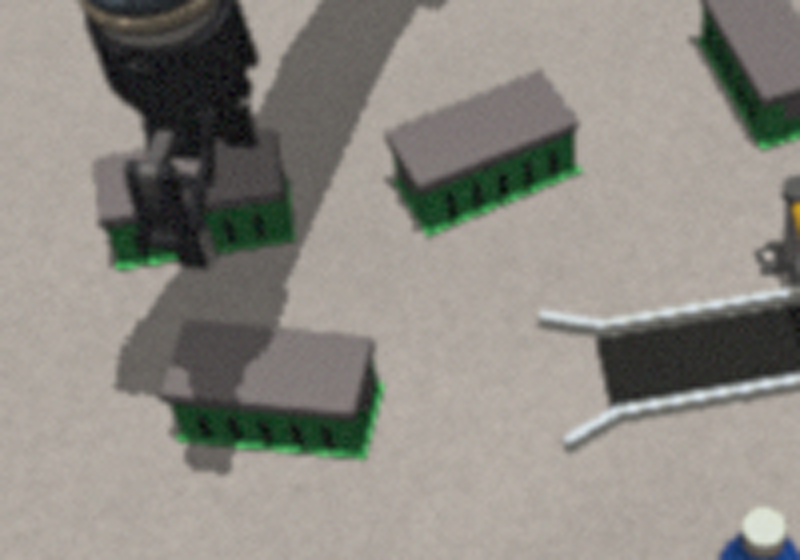

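View pics/top1.png

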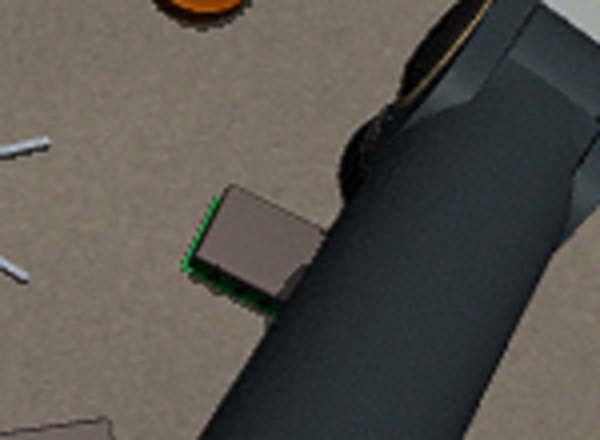

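```bash
python3 - <<'E'
from h import *
import pickle
R=pickle.load(open("R.pkl","rb"))
st=bot.read_state();
print((proj(R["scene"],st["eef_pos"])-[140,140])*4)
# fit corners again z=.06
exec(open("fit.py").read().split("sx=")[0].split("# order")[0])
E
sed -e 's/full(4,p\[3\])/full(4,.06)/' fit.py | python3 - | grep -E "^case"
```

```text
[[236.76038462 248.8519299 ]]
case x y yaw ztop [ 0.5401 -0.2487  1.141   0.06  ] res [ 0.8 -1.5 -0.8 -1.  -1.5 -0.6 -0.6 -1.2 -1.1 -1.6 -0.8 -1.2  0.4 -1.
```

```bash
python3 - <<'E'
from h import *
import pickle
R=pickle.load(open("R.pkl","rb"))
p=bot.read_state()["eef_pos"];a=np.radians(-25.2);t=np.array([np.cos(a),np.sin(a),0])
for k in(.05,-.05):
  for z in (0,.013,.03): print(k,z,((proj(R["scene"],p+k*t+[0,0,z])-[140,140])*4).round())
r=bot.snapshot("scene");crop(r,"pics/s2.png",140,130,100,75,8)
E
```

```text
0.05 0 [[214. 315.]]
0.05 0.013 [[210. 302.]]
0.05 0.03 [[204. 284.]]
-0.05 0 [[258. 186.]]
-0.05 0.013 [[254. 173.]]
-0.05 0.03 [[249. 154.]]
```

View pics/s2.png

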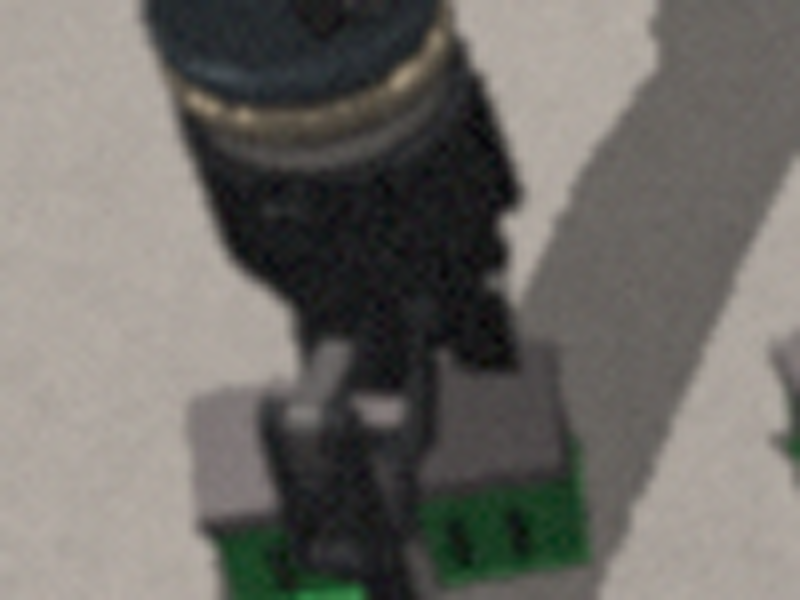

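```bash
python3 -c "
from h import *
go(.5395,-.249,.09,1.1415-np.pi/2)"
```

```text
t 3.55 tcp [ 0.5407 -0.2448  0.1805] tooly -24.9 tilt [0.0005 0.0008] -> shift [-0.44  0.06  9.05] twist -0.005 F [-0.  -0.7  0.2] w 0.0854
```

```bash
python3 -m handwheel '[100,-0.2,0,3,0,100,-0.4,0.1,6,0,100,-0.4,0.1,8,0,100,-0.4,0.1,9,0,100,-0.4,0.1,9,0]'; python3 - <<'E'
from h import *
go(.5395,-.249,.022,1.1415-np.pi/2)
r=bot.snapshot("scene");crop(r,"pics/s3.png",150,170,120,90,6)
p=bot.read_state()["eef_pos"];a=np.radians(-24.9);t=np.array([np.cos(a),np.sin(a),0])
for k in(.043,-.043): print(((proj(r,p+k*t+[0,0,.013])-[150,170])*6).round())
E
```

```text
clock: 4.05
eef_pos: [0.5394, -0.2488, 0.0897]
ee_rot: [-0.001, 0.843, 0.538, -0.0]
force: [-0.8, -0.3, -0.3]
gripper_width: 0.0858
t 4.05 tcp [ 0.5394 -0.2488  0.0897] tooly -24.92 tilt [-0.001  0.001] -> shift [-0.01  0.03  6.77] twist -0.006 F [-0.8 -0.3 -0.3] w 0.0858
[[293. 390.]]
[[344. 227.]]
```

View pics/s3.png

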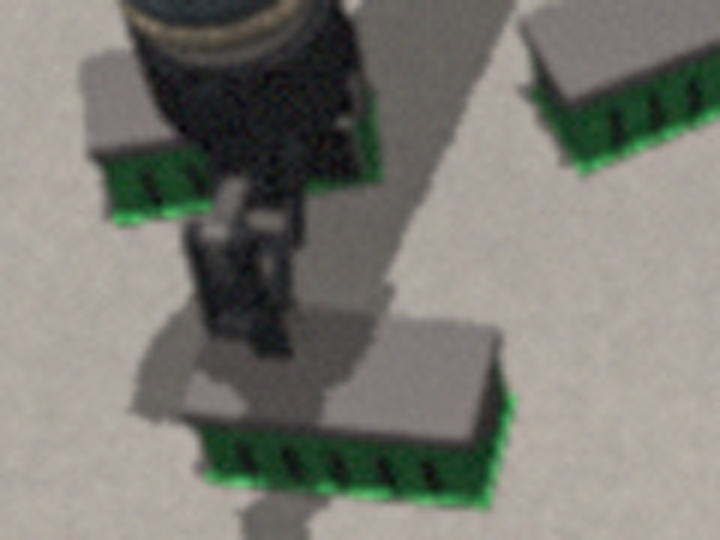

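```bash
python3 - <<'E'
from h import *
r=bot.snapshot("top");crop(r,"pics/t3.png",350,180,120,90,6)
p=bot.read_state()["eef_pos"];a=np.radians(-24.9);t=np.array([np.cos(a),np.sin(a),0])
for k in(.043,-.043): print(((proj(r,p+k*t+[0,0,.013])-[350,180])*6).round())
E
```

```text
[[438. 168.]]
[[361. 330.]]
```

View pics/t3.png

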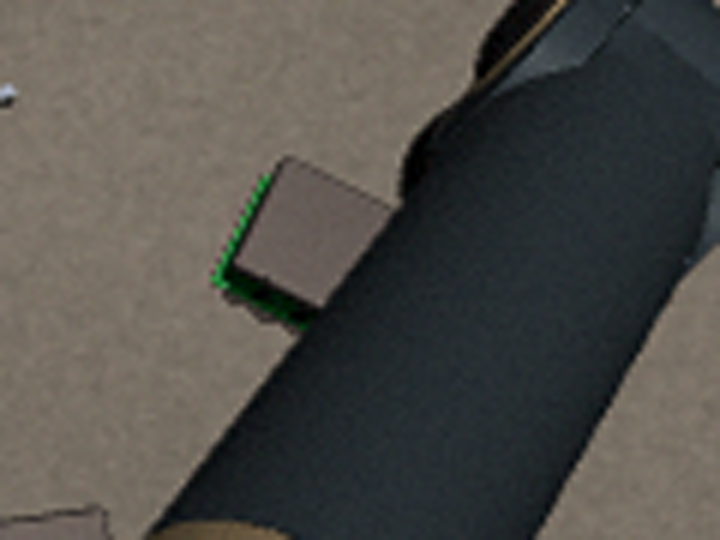

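```bash
python3 -m handwheel '[100,0,0,1,0,100,0,0,2,0,100,0,0,2.8,0,100,0,0,2.8,0]'; python3 - <<'E'
from h import *
go(.5395,-.249,.022,1.1415-np.pi/2)
r=bot.snapshot("scene");crop(r,"pics/s4.png",150,170,120,90,6)
p=bot.read_state()["eef_pos"];a=np.radians(-24.9);t=np.array([np.cos(a),np.sin(a),0])
for k in(.043,-.043): print(((proj(r,p+k*t+[0,0,.013])-[150,170])*6).round())
E
```

```text
clock: 4.55
eef_pos: [0.5382, -0.2498, 0.0605]
ee_rot: [-0.001, 0.844, 0.537, -0.001]
force: [0.3, -0.2, -0.1]
gripper_width: 0.0852
t 4.55 tcp [ 0.5382 -0.2498  0.0605] tooly -25.04 tilt [-0.0027  0.0011] -> shift [0.13 0.1  3.85] twist -0.008 F [ 0.3 -0.2 -0.1] w 0.0852
[[305. 426.]]
[[355. 265.]]
```

View pics/s4.png

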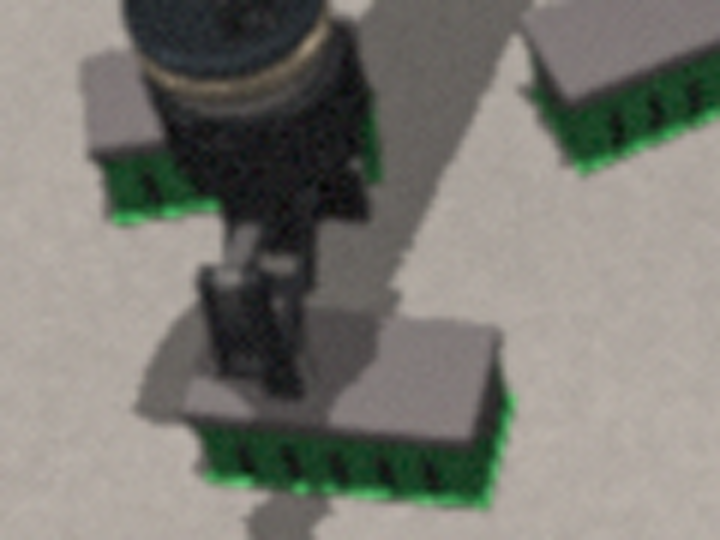

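```bash
python3 -m handwheel '[100,0.2,0,0.5,0,100,0,0,1,0,100,-0.3,0,1.4,0,100,-0.5,0.1,1.4,0]'; python3 - <<'E'
from h import *
go(.5395,-.249,.022,1.1415-np.pi/2)
r=bot.snapshot("scene");crop(r,"pics/s5.png",150,170,120,90,6)
E
```

```text
clock: 5.0
eef_pos: [0.5372, -0.2555, 0.0474]
ee_rot: [-0.001, 0.844, 0.537, -0.0]
force: [-0.4, 0.1, 0.2]
gripper_width: 0.0854
t 5.0 tcp [ 0.5372 -0.2555  0.0474] tooly -25.06 tilt [-0.0014  0.0004] -> shift [ 0.68 -0.07  2.54] twist -0.008 F [-0.4  0.1  0.2] w 0.0854
```

View pics/s5.png

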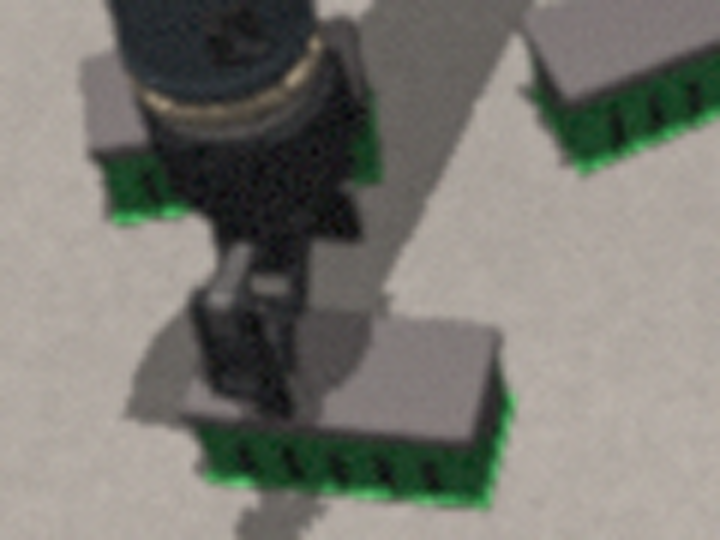

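```bash
python3 -m handwheel '[100,1,0,0,0,100,1.6,0.1,0.3,0,100,1.6,0.1,0.6,0,100,1.6,0.1,0.8,0]'; python3 - <<'E'
from h import *
go(.5395,-.249,.022,1.1415-np.pi/2)
r=bot.snapshot("scene");crop(r,"pics/s6.png",150,170,120,90,6)
E
```

```text
clock: 5.45
eef_pos: [0.5459, -0.2405, 0.0397]
ee_rot: [-0.0, 0.843, 0.538, -0.0]
force: [0.3, 0.4, 0.4]
gripper_width: 0.0855
t 5.45 tcp [ 0.5459 -0.2405  0.0397] tooly -24.97 tilt [-0.0003  0.0003] -> shift [-1.04 -0.22  1.77] twist -0.006 F [0.3 0.4 0.4] w 0.0855
```

View pics/s6.png

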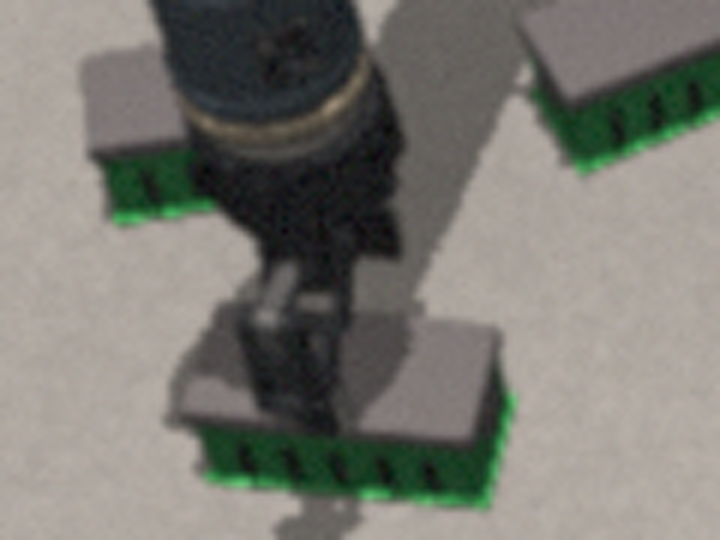

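```bash
python3 -m handwheel '[100,0,0,0.6,0,100,0,0,1.2,0,100,0,0,1.7,0,100,0,0,1.7,0]'; python3 - <<'E'
from h import *
go(.5395,-.249,.022,1.1415-np.pi/2)
r=bot.snapshot("scene");crop(r,"pics/s7.png",150,170,120,90,6)
E
```

```text
clock: 5.9
eef_pos: [0.5449, -0.241, 0.022]
ee_rot: [-0.001, 0.844, 0.537, -0.001]
force: [0.1, 0.2, 0.1]
gripper_width: 0.0852
t 5.9 tcp [ 0.5449 -0.241   0.022 ] tooly -25.05 tilt [-0.0018  0.0006] -> shift [-0.95 -0.15  0.  ] twist -0.008 F [0.1 0.2 0.1] w 0.0852
```

View pics/s7.png

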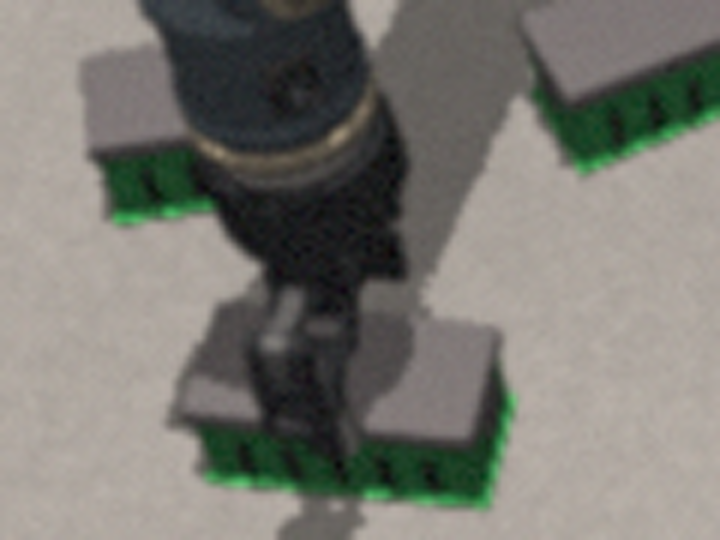

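```bash
python3 -m handwheel '[60,0,0,0,0,60,0,0,0,0,0,0,0,0,0,0,0,0,0,0,0,0,0,0,0,0,0,0,0,0]'; python3 -m handwheel '[0,0,0,-1,0,0,0,0,-2.5,0,0,0,0,-4,0,0,0,0,-4,0]'; python3 - <<'E'
from h import *
go(.5395,-.249,.062,1.1415-np.pi/2)
r=bot.snapshot("scene");crop(r,"pics/s8.png",150,170,120,90,6)
E
```

```text
clock: 6.55
eef_pos: [0.5472, -0.2424, 0.0259]
ee_rot: [0.001, 0.844, 0.537, 0.002]
force: [0.3, -0.8, 12.6]
gripper_width: 0.0003
clock: 6.95
eef_pos: [0.5474, -0.2421, 0.0657]
ee_rot: [0.002, 0.844, 0.537, 0.002]
force: [0.5, 0.5, -0.5]
gripper_width: 0.0001
t 6.95 tcp [ 0.5474 -0.2421  0.0657] tooly -25.03 tilt [ 0.0046 -0.0016] -> shift [-0.96 -0.43  0.37] twist -0.008 F [ 0.5  0.5 -0.5] w 0.0001
```

View pics/s8.png

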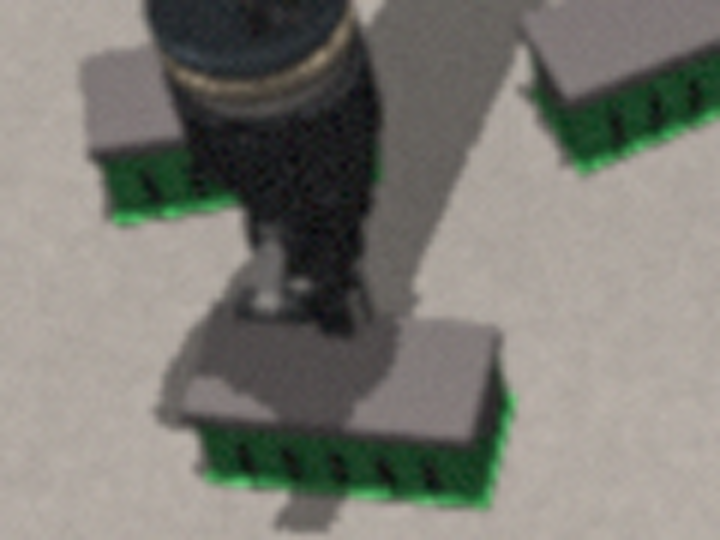

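```bash
python3 - <<'E'
from h import *
s=bot.read_state();p=s["eef_pos"]
R=bot.snapshot("scene");T=bot.snapshot("top")
for dz in(0,.01,.02,.034): print(dz,((proj(R,p+[0,0,dz])-[150,170])*6).round(),proj(T,p+[0,0,dz]).round())
print(((proj(R,np.array([[.485,-.295,.06],[.536,-.181,.06],[.594,-.204,.06],[.539,-.32,.06]]))-[150,170])*6).round())
# FK-independent check: base position & links seen
crop(T,"pics/t8.png",320,170,160,120,5)
cv2.imwrite("pics/s8full.png",R["img"][:,:,::-1])
print(s["qpos"])
E
```

```text
0 [[357. 366.]] [[410. 221.]]
0.01 [[353. 352.]] [[411. 221.]]
0.02 [[349. 339.]] [[412. 220.]]
0.034 [[343. 320.]] [[413. 219.]]
[[214. 295.]
 [490. 317.]
 [467. 434.]
 [176. 406.]]
[-0.08626379  0.54421607  0.59095619  1.87640809 -0.3994505   0.83750857
  0.27256458]
```

View pics/t8.png

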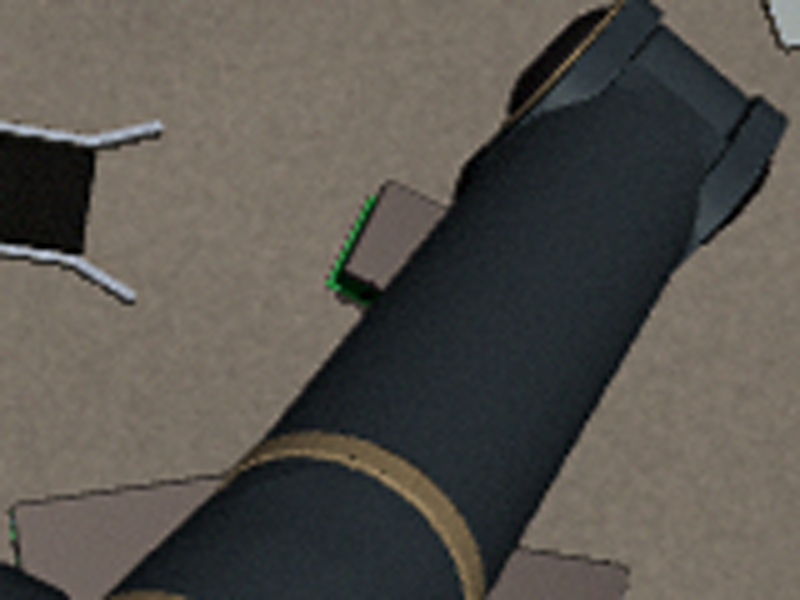

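View pics/s8full.png

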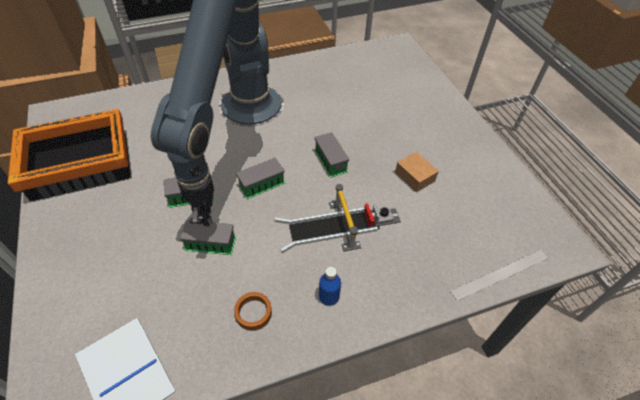

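```bash
python3 -m handwheel '[100,0,-0.4,0,0,100,0,-0.4,0,0,100,0,-0.4,1,0,100,0,-0.4,2.5,0,100,0,-0.4,3.5,0,100,0,-0.4,4.2,0,100,0,-0.4,4.2,0]'; python3 - <<'E'
from h import *
go(.5437,-.2408,-.01,1.1415-np.pi/2)
E
```

```text
clock: 7.8
eef_pos: [0.541, -0.2392, 0.0194]
ee_rot: [-0.001, 0.844, 0.537, -0.001]
force: [-0.5, -0.7, 0.6]
gripper_width: 0.0855
t 7.8 tcp [ 0.541  -0.2392  0.0194] tooly -25.05 tilt [-0.0028  0.0009] -> shift [-0.03  0.32  2.94] twist -0.008 F [-0.5 -0.7  0.6] w 0.0855
```

```bash
python3 -m handwheel '[100,0,0.3,0,0,100,0,0.3,0.4,0,100,0,0.3,0.8,0,100,0,0.3,0.8,0]'; python3 -m handwheel '[100,0,0,0.4,0,100,0,0,0.8,0,100,0,0,0.8,0]';  python3 - <<'E'
from h import *
go(.5437,-.2408,-.01,1.1415-np.pi/2)
r=bot.snapshot("scene");crop(r,"pics/s9.png",150,170,120,90,6)
E
```

```text
clock: 8.2
eef_pos: [0.5445, -0.2405, 0.0126]
ee_rot: [-0.0, 0.844, 0.537, -0.0]
force: [-0.3, 0.5, -0.3]
gripper_width: 0.0856
clock: 8.5
eef_pos: [0.5443, -0.2405, 0.0044]
ee_rot: [-0.001, 0.844, 0.537, -0.0]
force: [-1.0, -0.2, -0.5]
gripper_width: 0.0853
t 8.5 tcp [ 0.5443 -0.2405  0.0044] tooly -25.04 tilt [-0.0011  0.0005] -> shift [-0.05 -0.04  1.44] twist -0.008 F [-1.  -0.2 -0.5] w 0.0853
```

View pics/s9.png

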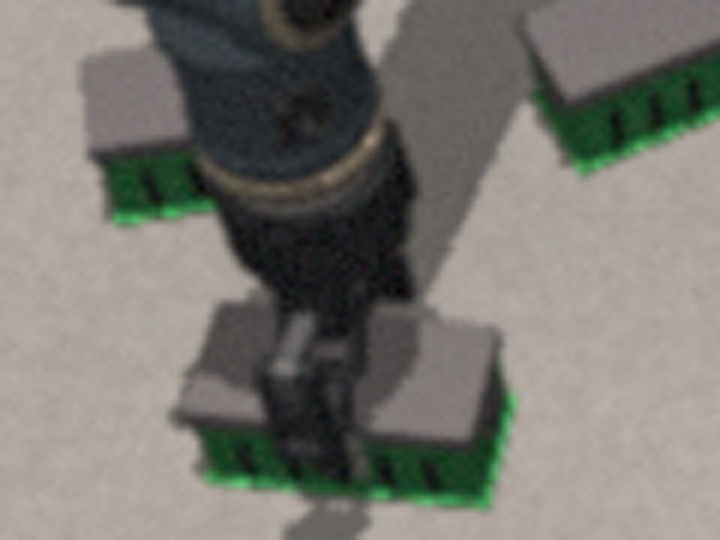

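```bash
python3 -m handwheel '[100,0,0,0.5,0,100,0,0,1,0,100,0,0,1,0]'; python3 -m handwheel '[60,0,0,0,0,60,0,0,0,0,60,0,0,0,0,60,0,0,0,0]';  python3 - <<'E'
from h import *
go(.5437,-.2408,-.01,1.1415-np.pi/2)
r=bot.snapshot("scene");crop(r,"pics/s10.png",150,170,120,90,6)
E
```

```text
clock: 8.85
eef_pos: [0.5441, -0.2404, -0.0058]
ee_rot: [-0.001, 0.844, 0.537, -0.0]
force: [-0.3, 0.1, -0.5]
gripper_width: 0.0855
clock: 9.25
eef_pos: [0.5447, -0.2408, -0.0047]
ee_rot: [-0.0, 0.844, 0.537, 0.0]
force: [-0.7, 1.0, 2.2]
gripper_width: 0.0608
t 9.25 tcp [ 0.5447 -0.2408 -0.0047] tooly -25.04 tilt [-0.      0.0002] -> shift [-0.04 -0.09  0.53] twist -0.008 F [-0.7  1.   2.2] w 0.0608
```

View pics/s10.png

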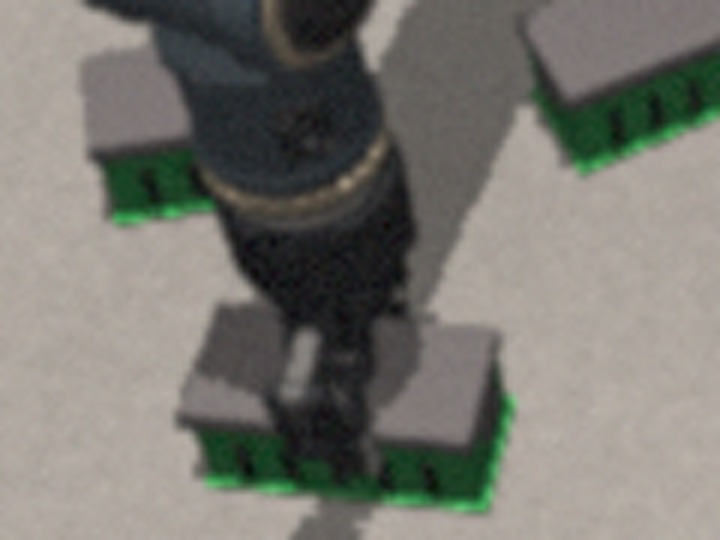

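```bash
python3 -m handwheel '[0,0,0,0,0,0,0,0,0,0,0,0,0,-1,0,0,0,0,-3,0,0,0,0,-5,0,0,0,0,-7,0,0,0,0,-7,0]';  python3 - <<'E'
from h import *
go(.5437,-.2408,-.01,1.1415-np.pi/2)
r=bot.snapshot("scene");crop(r,"pics/s11.png",150,150,120,90,6)
E
```

```text
clock: 10.0
eef_pos: [0.5465, -0.2416, 0.0673]
ee_rot: [0.002, 0.844, 0.537, 0.002]
force: [0.7, -0.6, -5.2]
gripper_width: 0.061
t 10.0 tcp [ 0.5465 -0.2416  0.0673] tooly -25.03 tilt [ 0.0048 -0.0018] -> shift [-0.05 -0.33  7.72] twist -0.008 F [ 0.7 -0.6 -5.2] w 0.061
```

View pics/s11.png

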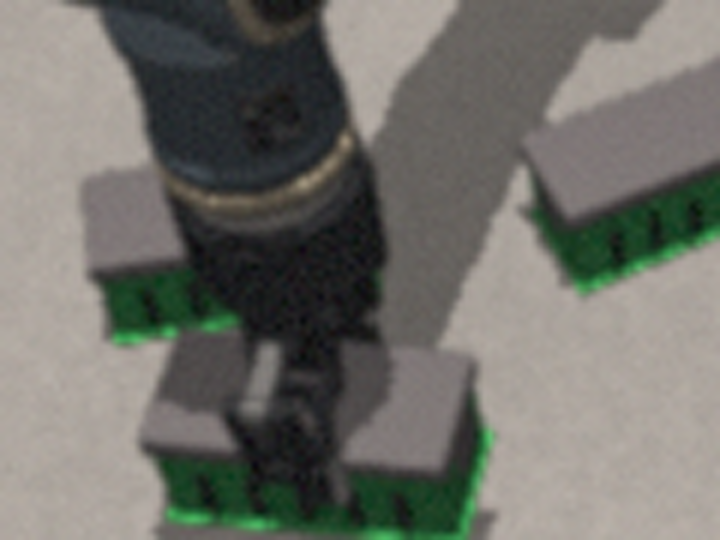

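```bash
cat >> h.py <<'E'
def G(xg,yg=0,g=(.6004,.1206,1.448)):
    c,n=np.cos(g[2]),np.sin(g[2]);return g[0]+c*xg-n*yg,g[1]+n*xg+c*yg
def inG(p,g=(.6004,.1206,1.448)):
    c,n=np.cos(g[2]),np.sin(g[2]);d=np.array(p[:2])-g[:2];return np.array([c*d[0]+n*d[1],-n*d[0]+c*d[1]])
E
python3 -c "
from h import *
go(*G(-.13),.06,1.448-np.pi/2)"
```

```text
t 10.05 tcp [ 0.5454 -0.2409  0.0657] tooly -25.02 tilt [ 0.0021 -0.0006] -> shift [22.72 -6.29  0.57] twist -0.314 F [ 0.3  0.1 -3.8] w 0.0608
```

```bash
python3 -m handwheel '[0,2,-0.6,0,0,0,5,-1.4,0,-0.08,0,9,-2.5,0,-0.16,0,13,-3.6,0,-0.24,0,17,-4.7,0,-0.31,0,20,-5.5,0,-0.314,0,22,-6.1,0,-0.314,0,22.7,-6.3,0,-0.314,0,22.7,-6.3,0,-0.314]';  python3 - <<'E'
from h import *
go(*G(-.13),.03,1.448-np.pi/2)
r=bot.snapshot("scene");crop(r,"pics/s12.png",220,140,190,120,4)
r=bot.snapshot("top");crop(r,"pics/t12.png",230,150,190,120,4)
E
```

```text
clock: 10.95
eef_pos: [0.583, -0.0075, 0.0638]
ee_rot: [-0.001, 0.749, 0.663, -0.001]
force: [-0.2, -0.6, -4.0]
gripper_width: 0.0608
t 10.95 tcp [ 0.583  -0.0075  0.0638] tooly -6.92 tilt [-0.0021 -0.0001] -> shift [-0.07  0.17  3.38] twist 0.002 F [-0.2 -0.6 -4. ] w 0.0608
```

View pics/s12.png

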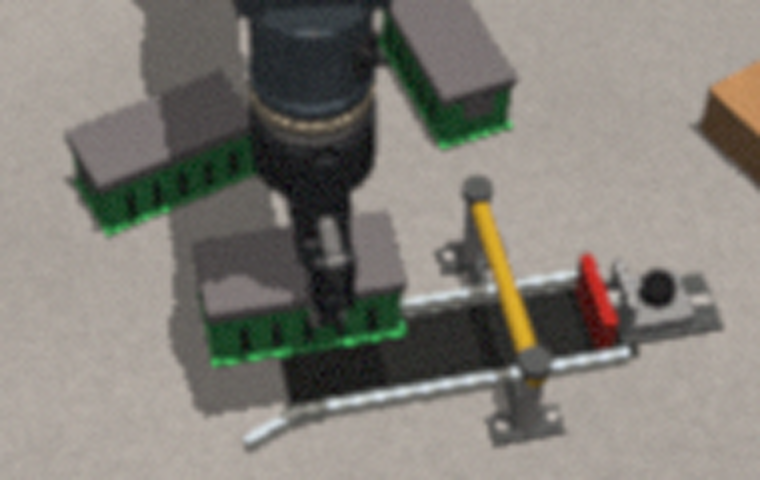

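View pics/t12.png

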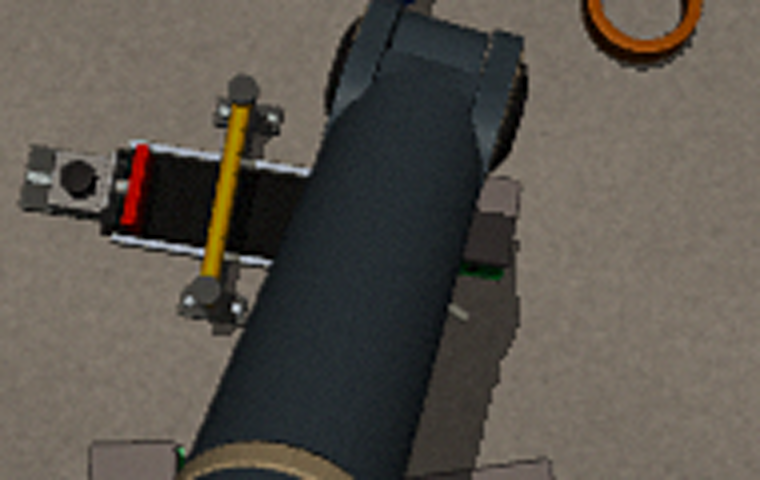

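```bash
cat > fit2.py <<'E'
from h import *
from scipy.optimize import least_squares
def fitbox(r,obs,c0,r0,k,ztop,p0):
    # obs: list of (sx,sy,level(1 top,0 bottom),(u,v)) crop px
    def g(p):
        e=[]
        for sx,sy,l,uv in obs:
            c,n=np.cos(p[2]),np.sin(p[2]);x,y=.065*sx,.031*sy
            P=[p[0]+c*x-n*y,p[1]+n*x+c*y,ztop-(0 if l else .06)]
            e+=list(proj(r,P)[0]-((np.array(uv)+.5)/k-.5+[c0,r0]))
        return e
    o=least_squares(g,p0);return o.x,np.round(o.fun,1)
E
python3 - <<'E'
from fit2 import *
r=bot.snapshot("scene");t=bot.snapshot("top")
# y+ (gauge) = toward robot (far in scene)
obs=[(-1,1,1,(193,240)),(1,1,1,(388,212)),(1,-1,1,(407,290)),(-1,-1,1,(205,318)),(-1,-1,0,(212,362)),(1,-1,0,(405,333))]
for z in(.126,.130,.134):
    p,f=fitbox(r,obs,220,140,4,z,[.58,0,1.448]);print(z,p.round(4),inG(p).round(4),(p[2]-1.448).round(3),f)
st=bot.read_state()["eef_pos"];print("tcp",inG(st).round(4),st)
for uv in((518,180),(508,264)): print(inG(onz(t,((uv[0]+.5)/4-.5+230,(uv[1]+.5)/4-.5+150),.13)).round(4))
E
```

```text
0.126 [ 0.5817 -0.0178  1.4247] [-0.1397  0.0016] -0.023 [-0.1 -0.4  0.2 -0.3  0.1 -1.4 -0.1 -1.  -0.3  1.6  0.1  1.5]
0.13 [ 0.5846 -0.0186  1.425 ] [-0.1401 -0.0014] -0.023 [-0.2 -0.5  0.3 -0.4  0.2 -1.4 -0.2 -0.9 -0.4  1.6  0.2  1.5]
0.134 [ 0.5875 -0.0194  1.4252] [-0.1406 -0.0043] -0.023 [-0.4 -0.5  0.4 -0.5  0.4 -1.4 -0.3 -0.9 -0.5  1.7  0.3  1.6]
tcp [-0.1325  0.0009] [ 0.58328652 -0.01078249  0.06490529]
[-0.2042 -0.0281]
[-0.206   0.0312]
```

```bash
python3 -c "
from h import *
go(*G(-.105),.025,1.448-np.pi/2)"
```

```text
t 11.15 tcp [ 0.5833 -0.0108  0.0649] tooly -7.22 tilt [-0.0005 -0.001 ] -> shift [2.75 0.08 3.99] twist -0.003 F [-0.4  0.2 -5.5] w 0.0606
```

```bash
python3 -m handwheel '[0,1,0,1,0,0,2,0.1,2,0,0,2.6,0.1,3,0,0,2.6,0.1,4,0,0,2.6,0.1,4,0,0,2.6,0.1,4,0]';  python3 - <<'E'
from h import *
go(*G(-.105),-.005,1.448-np.pi/2)
r=bot.snapshot("scene");crop(r,"pics/s13.png",220,160,190,120,4)
r=bot.snapshot("top");crop(r,"pics/t13.png",230,150,190,120,4)
E
```

```text
clock: 11.75
eef_pos: [0.5877, 0.0166, 0.0246]
ee_rot: [-0.0, 0.749, 0.662, -0.001]
force: [0.3, 0.2, -4.8]
gripper_width: 0.0611
t 11.75 tcp [0.5877 0.0166 0.0246] tooly -7.08 tilt [-0.0008 -0.0006] -> shift [-0.02 -0.01  2.96] twist -0.001 F [ 0.3  0.2 -4.8] w 0.0611
```

View pics/s13.png

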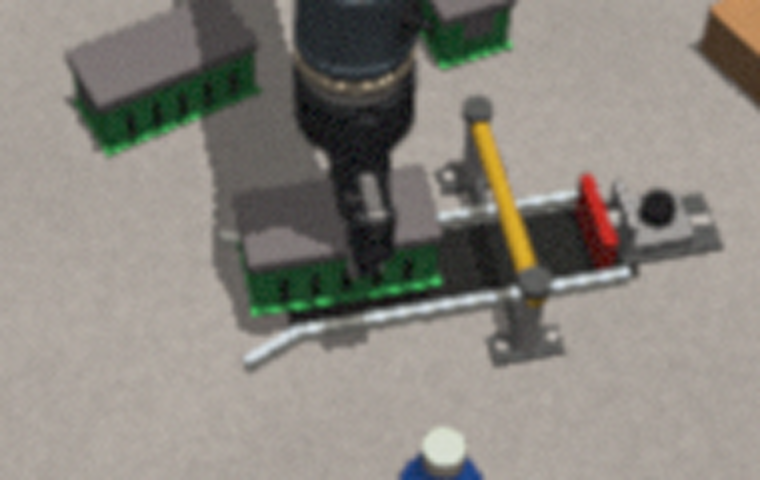

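View pics/t13.png

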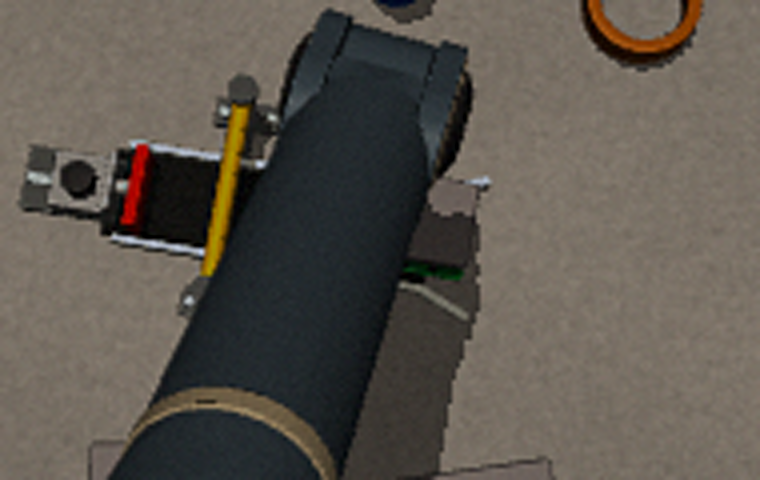

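```bash
python3 -m handwheel '[0,0,0,0.5,0,0,0,0,1,0,0,0,0,1.5,0,0,0,0,1.8,0,0,0,0,1.8,0]'; python3 -m handwheel '[0,0,0,0.4,0,0,0,0,0.8,0,0,0,0,0.8,0]'; python3 - <<'E'
from h import *
go(*G(-.105),-.005,1.448-np.pi/2)
r=bot.snapshot("scene");crop(r,"pics/s14.png",220,160,190,120,4)
E
```

```text
clock: 12.35
eef_pos: [0.5874, 0.0172, 0.0064]
ee_rot: [-0.0, 0.749, 0.662, -0.0]
force: [0.3, 0.6, -4.5]
gripper_width: 0.0608
clock: 12.65
eef_pos: [0.5874, 0.0173, -0.0016]
ee_rot: [-0.0, 0.749, 0.662, -0.0]
force: [-0.4, 0.2, -4.4]
gripper_width: 0.0608
t 12.65 tcp [ 0.5874  0.0173 -0.0016] tooly -7.04 tilt [-0.0012 -0.    ] -> shift [-0.09  0.02  0.34] twist -0.0 F [-0.4  0.2 -4.4] w 0.0608
```

View pics/s14.png

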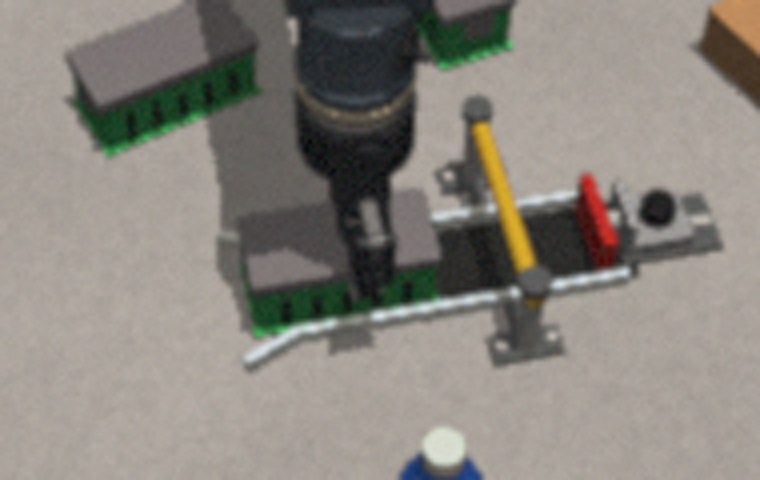

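In the lane (between both fences, clearance visible at the near fence, no load change yet). Final millimetres down.

```bash
python3 -m handwheel '[0,0,0,0.15,0,0,0,0,0.3,0,0,0,0,0.3,0]'; python3 -c "
from h import *
go(*G(-.105),-.005,1.448-np.pi/2)"
```

```text
clock: 13.0
eef_pos: [0.5878, 0.0172, -0.0041]
ee_rot: [-0.0, 0.749, 0.662, -0.0]
force: [-0.1, -0.0, -4.0]
gripper_width: 0.0607
t 13.0 tcp [ 0.5878  0.0172 -0.0041] tooly -7.05 tilt [-0.0003  0.0001] -> shift [-0.09 -0.02  0.09] twist -0.0 F [-0.1 -0.  -4. ] w 0.0607
```

```bash
python3 -m handwheel '[0,0,0,0.15,0,0,0,0,0.15,0]'; python3 -c "
from h import *
go(*G(-.105),-.005,1.448-np.pi/2)"
```

```text
clock: 13.2
eef_pos: [0.5881, 0.0173, -0.0047]
ee_rot: [-0.0, 0.749, 0.662, 0.0]
force: [-1.1, -0.3, 2.9]
gripper_width: 0.0613
t 13.2 tcp [ 0.5881  0.0173 -0.0047] tooly -7.05 tilt [0.0001 0.0007] -> shift [-0.1  -0.05  0.03] twist -0.0 F [-1.1 -0.3  2.9] w 0.0613
```

```bash
python3 -m handwheel '[100,0,0,-0.1,0,100,0,0,-0.1,0,100,0,0,-0.1,0,100,0,0,-1,0,100,0,0,-3,0,100,0,0,-6,0,100,0,0,-8,0,100,0,0,-8,0]'; python3 - <<'E'
from h import *
go(*G(-.22),.077,1.448-np.pi/2)
r=bot.snapshot("scene");crop(r,"pics/s15.png",220,160,190,120,4)
E
```

```text
clock: 14.0
eef_pos: [0.5906, 0.017, 0.0782]
ee_rot: [0.002, 0.749, 0.662, 0.003]
force: [0.5, 1.4, -0.3]
gripper_width: 0.0851
t 14.0 tcp [0.5906 0.017  0.0782] tooly -7.06 tilt [0.0068 0.0009] -> shift [-11.6   -0.29   0.09] twist -0.0 F [ 0.5  1.4 -0.3] w 0.0851
```

View pics/s15.png

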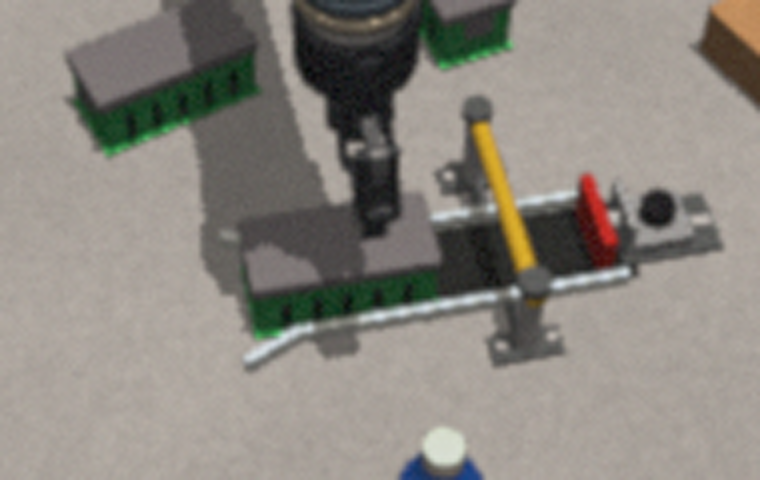

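```bash
python3 -m handwheel '[0,-3,-0.1,-0.5,0,0,-7,-0.2,-0.5,0,0,-10,-0.3,-0.5,0,0,-11.8,-0.3,0,0,0,-11.8,-0.3,0,0,0,-11.8,-0.3,0,0]'; python3 - <<'E'
from h import *
go(*G(-.22),-.012,1.448-np.pi/2)
r=bot.snapshot("scene");crop(r,"pics/s16.png",220,160,190,120,4)
r=bot.snapshot("top");crop(r,"pics/t16.png",230,150,190,120,4)
E
```

```text
clock: 14.65
eef_pos: [0.5699, -0.0989, 0.0738]
ee_rot: [-0.001, 0.749, 0.662, -0.0]
force: [-0.2, 0.9, -0.0]
gripper_width: 0.0002
t 14.65 tcp [ 0.5699 -0.0989  0.0738] tooly -7.06 tilt [-0.0017  0.0008] -> shift [0.15 0.35 8.57] twist -0.0 F [-0.2  0.9 -0. ] w 0.0002
```

View pics/s16.png

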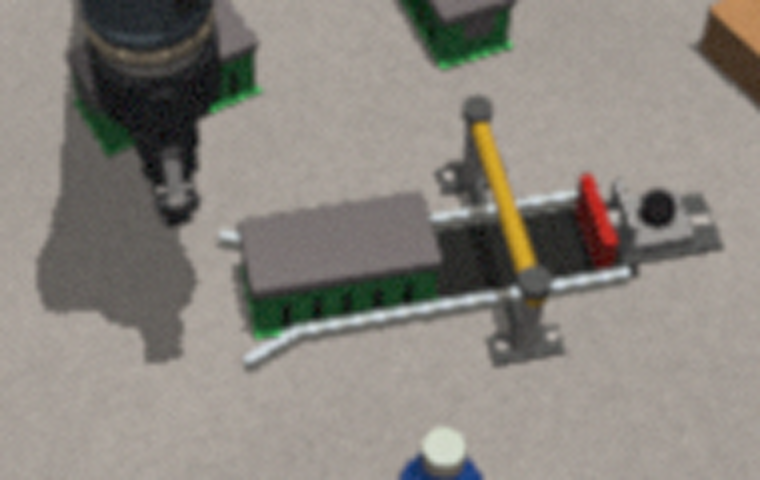

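View pics/t16.png

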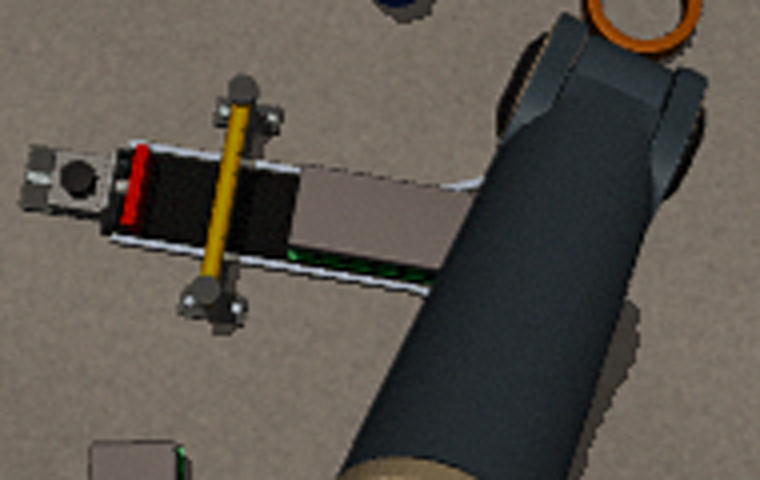

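```bash
python3 - <<'E'
from fit2 import *
r=bot.snapshot("scene");t=bot.snapshot("top")
obs=[(-1,1,1,(240,220)),(1,1,1,(422,194)),(1,-1,1,(438,263)),(-1,-1,1,(249,291)),(-1,-1,0,(255,333)),(1,-1,0,(438,300))]
p,f=fitbox(r,obs,220,160,4,.06,[.58,0,1.448]);print(p.round(4),inG(p).round(4),(p[2]-1.448).round(3),f)
for uv in((301,167),(291,245)): print(inG(onz(t,((uv[0]+.5)/4-.5+230,(uv[1]+.5)/4-.5+150),.06)).round(4))
# red plate position, top edge z=.043 approx (top crop) 
for uv in((145,145),(128,226),(150,147),(137,228)): print("plate",inG(onz(t,((uv[0]+.5)/4-.5+230,(uv[1]+.5)/4-.5+150),.043)).round(4))
E
```

```text
[0.5864 0.0065 1.4298] [-0.1149 -0.    ] -0.018 [-1.  -1.2  0.2 -1.6  1.  -0.9  0.1 -0.4 -0.4  1.5  0.2  2.4]
[-0.0509 -0.028 ]
[-0.0538  0.0305]
plate [ 0.0676 -0.029 ]
plate [0.0682 0.0336]
plate [ 0.0637 -0.0281]
plate [0.0614 0.034 ]
```

```bash
python3 -m handwheel '[0,0,0.2,2,0,0,0,0.3,4,0,0,0,0.3,6,0,0,0,0.3,8,0,0,0,0.3,8.5,0,0,0,0.3,8.5,0]'; python3 - <<'E'
from h import *
go(*G(-.20),-.012,1.448-np.pi/2)
print(bot.read_state()["moment"].round(2))
r=bot.snapshot("scene");crop(r,"pics/s17.png",220,160,190,120,4)
E
```

```text
clock: 15.45
eef_pos: [0.5731, -0.0991, -0.011]
ee_rot: [-0.001, 0.749, 0.663, -0.0]
force: [0.2, -0.8, -0.4]
gripper_width: -0.0002
t 15.45 tcp [ 0.5731 -0.0991 -0.011 ] tooly -6.99 tilt [-0.0015  0.0003] -> shift [2.14 0.02 0.1 ] twist 0.001 F [ 0.2 -0.8 -0.4] w -0.0002
[-0.06 -0.06  0.01]
```

View pics/s17.png

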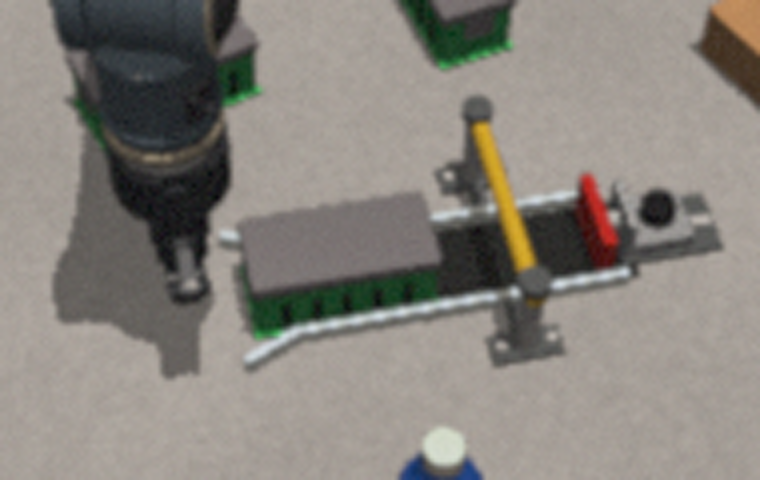

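```bash
cat > st.py <<'E'
from h import *
s=bot.read_state();u=np.array([np.cos(1.448),np.sin(1.448)]);v=np.array([-u[1],u[0]])
print("t",round(s["clock"],2),"g",inG(s["eef_pos"]).round(4),"z",s["eef_pos"][2].round(4),"Fx,Fy,Fz lane",(s["force"][:2]@u).round(1),(s["force"][:2]@v).round(1),s["force"][2].round(1),"M",s["moment"].round(2))
E
python3 -m handwheel '[0,1,0,0,0,0,2,0,0,0,0,2.4,0,0,0,0,2.8,0,0,0,0,3,0,0,0]' >/dev/null; python3 st.py;  python3 -m handwheel '[0,0.2,0,0,0,0,0.4,0,0,0,0,0.6,0,0,0,0,0.8,0,0,0,0,1,0,0,0]' >/dev/null; python3 st.py
```

```text
t 16.0 g [-0.1919 -0.0004] z -0.0102 Fx,Fy,Fz lane -3.3 1.0 0.5 M [-0.46  0.1  -0.05]
t 16.5 g [-0.1826 -0.0005] z -0.0103 Fx,Fy,Fz lane -2.6 -0.3 2.8 M [-0.69  0.02 -0.02]
```

```bash
python3 -m handwheel '[0,0.3,0,0,0,0,0.7,0,0,0,0,1.1,0,0,0,0,1.5,0,0,0,0,1.9,0,0,0]' >/dev/null; python3 st.py;  python3 -m handwheel '[0,0.4,0,0,0,0,0.8,0,0,0,0,1.2,0,0,0,0,1.6,0,0,0,0,2,0,0,0,0,2.3,0,0,0,0,2.6,0,0,0]' >/dev/null; python3 st.py; python3 - <<'E'
from h import *
r=bot.snapshot("scene");crop(r,"pics/s18.png",220,160,190,120,4)
r=bot.snapshot("top");crop(r,"pics/t18.png",230,150,190,120,4)
E
```

```text
t 17.0 g [-0.1626 -0.0002] z -0.0104 Fx,Fy,Fz lane -3.5 -0.2 2.6 M [-0.69  0.1  -0.03]
t 17.7 g [-0.1368 -0.0002] z -0.0104 Fx,Fy,Fz lane -2.5 0.6 2.6 M [-0.69  0.05 -0.02]
```

View pics/s18.png

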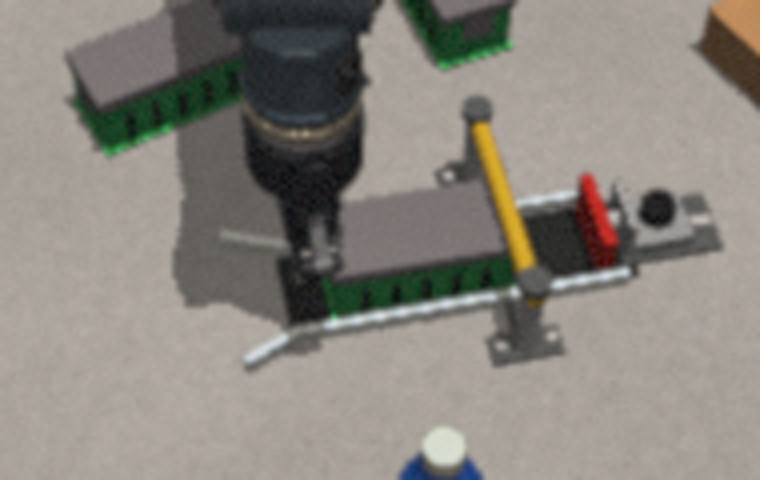

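View pics/t18.png

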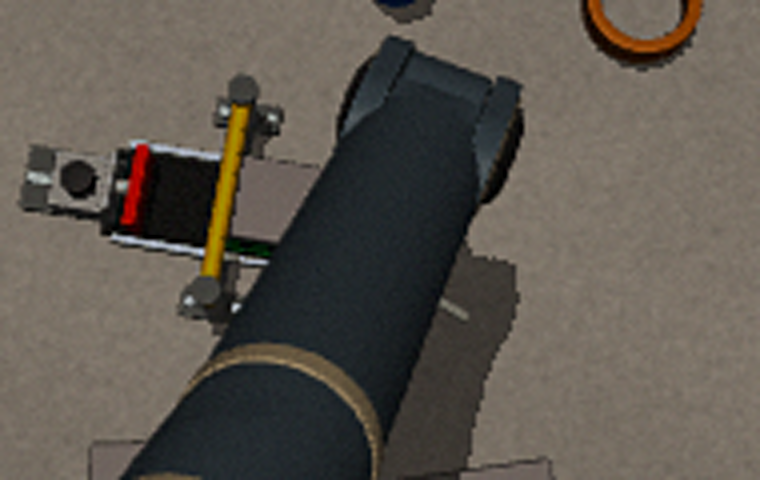

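```bash
python3 -m handwheel '[0,0.3,0,0,0,0,0.6,0,0,0,0,0.9,0,0,0,0,1.2,0,0,0,0,1.5,0,0,0,0,1.8,0,0,0,0,2.1,0,0,0]' >/dev/null; python3 st.py;  python3 -m handwheel '[0,0.2,0,0,0,0,0.4,0,0,0,0,0.6,0,0,0,0,0.8,0,0,0,0,1,0,0,0]' >/dev/null; python3 st.py;  python3 -m handwheel '[0,0.2,0,0,0,0,0.4,0,0,0,0,0.6,0,0,0,0,0.8,0,0,0,0,1,0,0,0]' >/dev/null; python3 st.py
```

```text
t 18.5 g [-1.157e-01 -1.000e-04] z -0.0106 Fx,Fy,Fz lane -2.0 0.3 -0.4 M [-0.5   0.04  0.07]
t 19.0 g [-0.1059 -0.0002] z -0.0105 Fx,Fy,Fz lane -2.3 0.2 0.1 M [-0.38  0.05 -0.03]
t 19.5 g [-0.0959 -0.0002] z -0.0105 Fx,Fy,Fz lane -1.6 -0.5 -1.3 M [-0.36 -0.01 -0.02]
```

```bash
for i in 1; do python3 -m handwheel '[0,0.15,0,0,0,0,0.3,0,0,0,0,0.45,0,0,0,0,0.6,0,0,0,0,0.75,0,0,0]' >/dev/null; python3 st.py; python3 -m handwheel '[0,0.1,0,0,0,0,0.2,0,0,0,0,0.3,0,0,0]' >/dev/null; python3 st.py; python3 -m handwheel '[0,0.1,0,0,0,0,0.2,0,0,0,0,0.2,0,0,0]' >/dev/null; python3 st.py; done
```

```text
t 20.0 g [-0.0885 -0.0003] z -0.0104 Fx,Fy,Fz lane -2.0 0.7 -1.5 M [-0.36  0.04  0.02]
t 20.3 g [-0.0856 -0.0002] z -0.0104 Fx,Fy,Fz lane -0.9 -0.3 -1.4 M [-0.35  0.04 -0.02]
t 20.6 g [-0.0833 -0.0003] z -0.0104 Fx,Fy,Fz lane -1.1 -0.6 -0.0 M [-0.2   0.09  0.02]
```

```bash
python3 -m handwheel '[0,0.1,0,0,0,0,0.2,0,0,0,0,0.25,0,0,0]' >/dev/null; python3 st.py; python3 - <<'E'
from h import *
r=bot.snapshot("scene");crop(r,"pics/s19.png",220,160,190,120,4)
r=bot.snapshot("top");crop(r,"pics/t19.png",230,150,190,120,4)
E
python3 st.py
```

```text
t 20.9 g [-0.0811 -0.0004] z -0.0104 Fx,Fy,Fz lane -2.3 -0.6 -0.3 M [-0.41  0.02  0.04]
t 21.0 g [-0.081  -0.0004] z -0.0104 Fx,Fy,Fz lane -0.8 0.3 -0.6 M [-0.31  0.02  0.03]
```

View pics/s19.png

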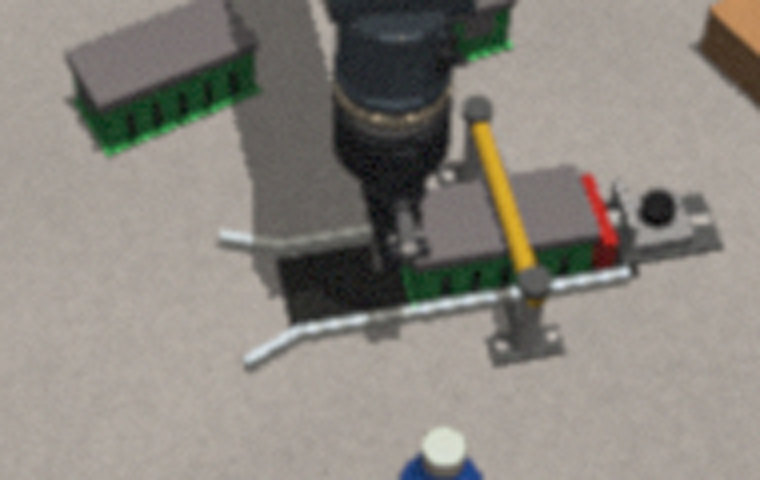

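View pics/t19.png

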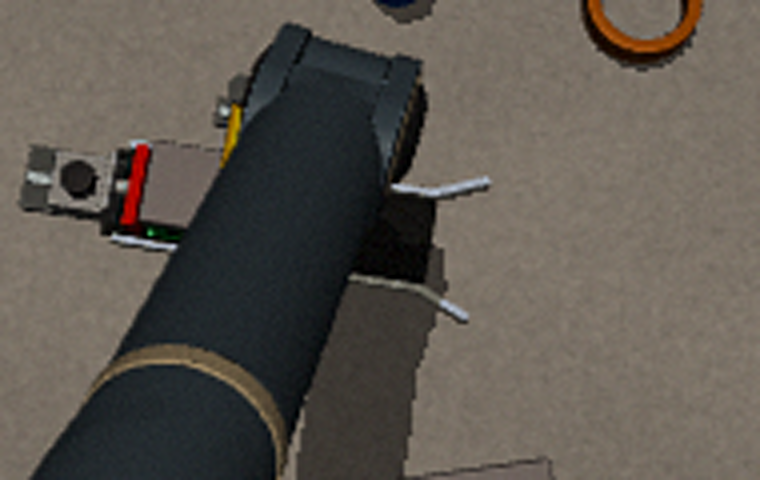

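```bash
for i in 1; do python3 -m handwheel '[0,0.05,0,0,0,0,0.1,0,0,0,0,0.15,0,0,0]' >/dev/null; python3 st.py; python3 -m handwheel '[0,0.05,0,0,0,0,0.1,0,0,0,0,0.15,0,0,0]' >/dev/null; python3 st.py; python3 -m handwheel '[0,0.05,0,0,0,0,0.1,0,0,0,0,0.15,0,0,0]' >/dev/null; python3 st.py; done
```

```text
t 21.3 g [-0.0797 -0.0003] z -0.0104 Fx,Fy,Fz lane -2.5 0.0 -0.1 M [-0.46  0.04 -0.03]
t 21.6 g [-0.0781 -0.0004] z -0.0104 Fx,Fy,Fz lane -1.9 -0.4 -0.4 M [-0.38  0.03 -0.01]
t 21.9 g [-0.0768 -0.0004] z -0.0104 Fx,Fy,Fz lane -2.5 0.3 -0.6 M [-0.51 -0.01 -0.05]
```

```bash
for i in 1; do python3 -m handwheel '[0,0.05,0,0,0,0,0.1,0,0,0,0,0.15,0,0,0]' >/dev/null; python3 st.py; python3 -m handwheel '[0,0.05,0,0,0,0,0.1,0,0,0]' >/dev/null; python3 st.py; python3 -m handwheel '[0,0.05,0,0,0,0,0.1,0,0,0]' >/dev/null; python3 st.py; done
```

```text
t 22.2 g [-0.0752 -0.0004] z -0.0104 Fx,Fy,Fz lane -2.4 0.6 -0.1 M [-0.58  0.03 -0.03]
t 22.4 g [-0.0742 -0.0003] z -0.0104 Fx,Fy,Fz lane -3.4 -0.3 -0.3 M [-0.59  0.03  0.01]
t 22.6 g [-0.0739 -0.0004] z -0.0104 Fx,Fy,Fz lane -4.5 -0.6 0.5 M [-0.94  0.02  0.  ]
```

```bash
python3 -m handwheel '[0,0.05,0,0,0,0,0.1,0,0,0]' >/dev/null; python3 st.py; python3 -m handwheel '[0,0.05,0,0,0,0,0.05,0,0,0]' >/dev/null; python3 st.py
```

```text
t 22.8 g [-0.0737 -0.0006] z -0.0104 Fx,Fy,Fz lane -6.3 -0.2 1.0 M [-1.32  0.06 -0.  ]
t 23.0 g [-0.0737 -0.0006] z -0.0103 Fx,Fy,Fz lane -6.4 -1.0 -0.5 M [-1.34  0.06  0.02]
```

```bash
python3 -m handwheel '[0,0.05,0,0,0,0,0.1,0,0,0,0,0.1,0,0,0]' >/dev/null; python3 st.py; python3 -m handwheel '[0,0.05,0,0,0,0,0.08,0,0,0,0,0.08,0,0,0]' >/dev/null; python3 st.py
```

```text
t 23.3 g [-0.0736 -0.0007] z -0.0103 Fx,Fy,Fz lane -9.0 -1.0 0.9 M [-1.6   0.15  0.02]
t 23.6 g [-0.0736 -0.0007] z -0.0103 Fx,Fy,Fz lane -10.2 -0.2 0.9 M [-1.83  0.16  0.04]
```

```bash
python3 -m handwheel '[0,0.04,0,0,0,0,0.07,0,0,0,0,0.07,0,0,0,0,0.07,0,0,0]' >/dev/null; python3 st.py; python3 -m handwheel '[0,0,0,0,0,0,0,0,0,0,0,0,0,0,0]' >/dev/null; python3 st.py;python3 -m handwheel '[0,0,0,0,0,0,0,0,0,0,0,0,0,0,0,0,0,0,0,0]' >/dev/null; python3 st.py;python3 -m handwheel '[0,0,0,0,0,0,0,0,0,0,0,0,0,0,0]' >/dev/null; python3 st.py; python3 -c "
from h import *
for n in('scene','top'):
    crop(bot.snapshot(n),f'pics/{n}20.png',220,150,190,130,4)"
```

```text
t 24.0 g [-0.0735 -0.0007] z -0.0103 Fx,Fy,Fz lane -10.7 -0.6 1.9 M [-2.01  0.14  0.05]
t 24.3 g [-0.0735 -0.0007] z -0.0103 Fx,Fy,Fz lane -10.9 -0.6 0.3 M [-2.03  0.17  0.04]
t 24.7 g [-0.0735 -0.0007] z -0.0103 Fx,Fy,Fz lane -10.6 -0.2 1.1 M [-2.03  0.16  0.  ]
t 25.0 g [-0.0735 -0.0007] z -0.0103 Fx,Fy,Fz lane -10.1 0.3 1.7 M [-2.03  0.21  0.02]
```

View pics/scene20.png

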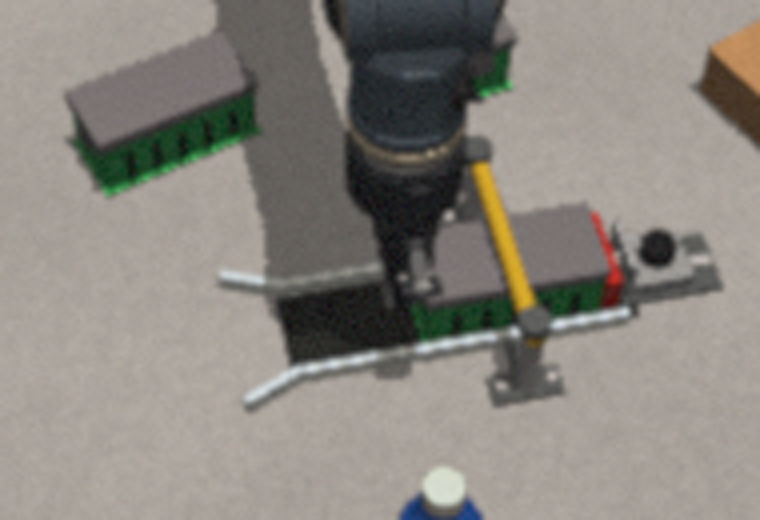

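```bash
python3 -m handwheel '[0,0.04,0,0,0,0,0.07,0,0,0,0,0.07,0,0,0]' >/dev/null; python3 st.py; python3 -m handwheel '[0,0,0,0,0,0,0,0,0,0,0,0,0,0,0,0,0,0,0,0,0,0,0,0,0,0,0,0,0,0]' >/dev/null; python3 st.py;python3 -m handwheel '[0,0,0,0,0,0,0,0,0,0,0,0,0,0,0,0,0,0,0,0,0,0,0,0,0,0,0,0,0,0,0,0,0,0,0]' >/dev/null; python3 st.py
```

```text
t 25.4 g [-0.0734 -0.0007] z -0.0103 Fx,Fy,Fz lane -10.8 -1.0 0.6 M [-2.21  0.22  0.02]
t 26.0 g [-0.0734 -0.0007] z -0.0102 Fx,Fy,Fz lane -11.9 0.2 2.0 M [-2.22  0.23  0.01]
t 26.7 g [-0.0734 -0.0007] z -0.0102 Fx,Fy,Fz lane -10.7 0.2 2.3 M [-2.19  0.25 -0.01]
```

```bash
python3 -m handwheel '[0,-0.1,0,0,0,0,-0.2,0,0,0,0,-0.3,0,0,0,0,-0.5,0,0,0,0,-0.8,0,0,0,0,-1.5,0,0,0,0,-3,0,0,0,0,-5,0,0,0,0,-6,0,-1,0,0,-6,0,-4,0,0,-6,0,-8,0]' >/dev/null; python3 st.py; python3 -m handwheel '[0,-2,0,-2,0,0,-5,-2,-3,0,0,-8,-4,-3,0,0,-12,-6,-3,0,0,-14,-7,-3,0,0,-14,-7,-3,0]' >/dev/null; python3 st.py; python3 -c "
from h import *
for n in('scene','top'):
    crop(bot.snapshot(n),f'pics/{n}21.png',220,150,190,130,4)"
```

```text
t 27.8 g [-0.1297  0.0012] z 0.0696 Fx,Fy,Fz lane 0.8 -0.4 1.0 M [ 0.08 -0.1  -0.03]
t 28.4 g [-0.2726  0.0716] z 0.1006 Fx,Fy,Fz lane 0.3 -0.1 -0.2 M [ 0.01 -0.   -0.02]
```

View pics/scene21.png

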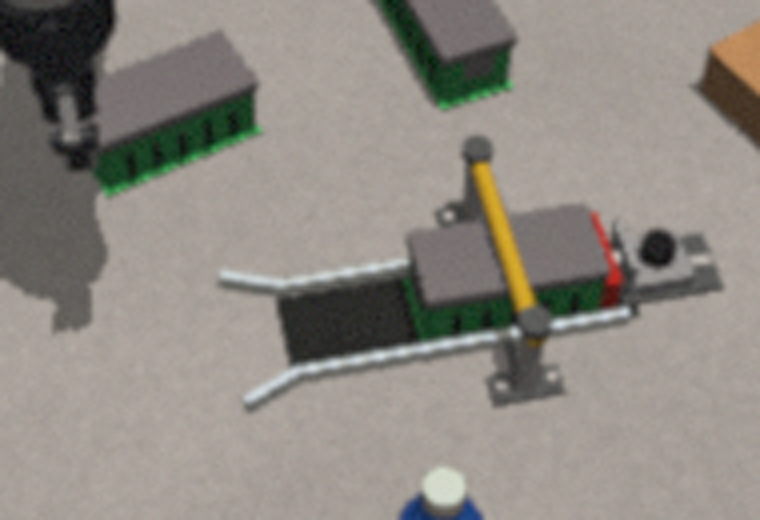

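View pics/top21.png

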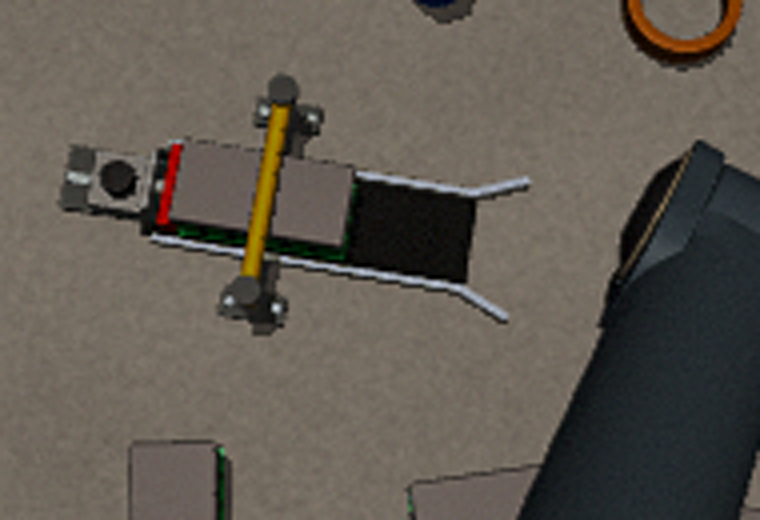

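```bash
python3 -c "
from cell import bot
print(bot.job_done(), bot.read_state()['clock'])"
```

```text
the job is handed in; nothing more can be done
the job is handed in; nothing more can be done
```

I slid the farthest of the four green cases under the bar and pressed it against the red end stop. It is left there and the job is handed in; no verdict came back. The last clock reading before hand-in was 28.4 s, of the 69 s allowed.

**Placing:** I set the case down flat in the lane, with its centre about 115 mm in front of the bar. Then I pushed it along with shut fingers; sliding it took about 2 to 3 N.

**Pressing:** It went hard against the stop where the camera had suggested. I held about 11 N in total for over a second, so roughly 8 to 9 N reached the stop, a little under the 10 N asked. That is well inside the 5 to 18 N limits. I then backed off in a straight line.

**Last checks:** Both pictures show the case square in the lane under the bar, still against the plate and where it sat while pressed. I never worked near the bottle, the tape roll or the carton. I did not measure them again.

**What disagreed:**
- **Fingertip height:** The real fingertips sit about 32 mm higher than the reported tool position. Because of this my first grasp closed on top of the lid with about 13 N. I then worked with the corrected height.
- **Lid height:** The two views put the lid at about 53 mm, against the stated 60 mm. I relied on force rather than that figure at the pick-up and at the set-down.

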